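# Inverted leak check of a sample jar

## Robot

A 6-joint arm with a two-finger parallel gripper is mounted at the origin on a cart in front of the work surface, level with it; the furniture and walls round the work are solid. World frame = base frame: x ahead of the robot, y to its left, z up, the work surface at z = 0. Lengths are in m, angles in rad, forces in N, time in s.
With the tool pointing down it reaches from about 0.2 to 0.875 m from the base axis. Payload 3.4 kg.
Tool frame: the origin (TCP) lies between the finger pads; the fingertips stand r.tip_reach ahead of it and the grasp point (between the pads) lies 11 mm behind it (r.tip_reach is the distance from the TCP to the fingertips, in m); z points along the fingers, y is the line along which they close (so a half turn about z gives the same grasp; the last joint's range is limited). The gripper opens to 94 mm and grips with 3 to 60 N. Pads are 16 mm wide; open, the fingers measure 119 mm over their backs; the gripper's body (75 mm by 177 mm) begins 78 mm behind the grasp point.
Start: joints at [-1.437, 0.276, 1.505, -0, 1.361, -0.121], TCP at [0.145, -0.556, 0.213] pointing down, gripper open.
Joint ranges: [-2.89, 2.89], [-0.75, 2.08], [0.22, 2.7], [-1.18, 4.32], [0.11, 2.71], [-2.7, 2.7]. Speed limits (rad/s): [2.57, 2.57, 3.14, 3.14, 3.14, 3.14].

## Interface

Orientations are given as a rotation vector (axis times angle).
In Python, from cell import r gives the robot as it stands.
- The arm moves only by the tool move_arm, never from a script. Its arguments are lists of equal length, an entry for each row: "slide": the shift along the tool's x, y, z in m, a list of three; "roll": the turn about the tool's z in rad; "claw": the finger opening in m, from 0 to 0.094. A call has 1 to 20 rows; each row shifts and turns the commanded pose from where the row before left it, along the tool's axes as they then stand; what a row does not reach is not made up. A row lasts 1/8 s, in which the tool goes at most 62.5 mm and 10.7 degrees, less where a joint would pass 70% of its speed; a pose out of reach is approached as far as the arm can. A call with a gripper value outside its range is refused whole. The fingers move at their own pace and stop on an object; the grip force is fixed at half the most. Time passes only in rows, so rows that do not move let the fingers close. It gives the time, the measured TCP pose, the force, the opening and the grip force at its end, in the units of the state.
- r.get_state(): the state, without advancing time (a new reading comes with each control period).
- r.grab_frame(name): name is "scene" or "top" or "wrist"; returns (picture, depth): 420x560x3 uint8, blue, green, red; 420x560 float32, m along the optical axis (not along the pixel's ray), 0 where there is no reading.
- r.camera_model(name): a dict with "fovy" (degrees; the focal length in pixels is half the picture's height over the tangent of half this angle, whatever the lens; pixels are square), "cx", "cy" (the principal point, pixels), "origin" and "attitude" of the camera in the world. Camera axes: x right, y down, z forward; pixel columns grow to the right and rows downward; lengths in m; the calibration is good to about 2 mm. A picture is of the moment at which its call begins: read the wrist's pose just before it. camera_model takes no time and is no camera call; for the wrist camera it gives the pose at the moment of the call.
- r.job_done(): hands the job in; it is judged then, once.
Trained networks look in the newest picture that a camera, given by its name, has taken for a name from the list of things; names that differ only in an ending like _2 or _b are one class to them, and where a whole thing is asked for, a point or a joint stands for the part that bears it (a point fixed in the world has none). Each returns a list of dicts, best first, with "conf" (0 to 1); they miss things now and then, are a little off and sometimes report something else, mostly with a low value. They report only what shows in the picture. A call takes as long as a camera call.
- r.spot_in(camera, thing): "pixel" ([row, column] in pixels, amid what is visible of it).
- r.silhouettes(camera, thing): "mask" (420x560 bool, what is visible of it) and "pixel" ([row, column] in pixels, amid what is visible of it).
The state is a dict: "time_s": time; "joint_positions": joint angles; "qd": joint speeds; "joint_efforts": joint torques, N m; "eef_pos": TCP position; "tcp_rot": TCP orientation; "force": force on the tool from outside, world axes, zero at the start; "ft_torque": the same for the moment, N m; "width": finger opening in m; "gripper_force": force on a finger pad.
Only numpy, scipy, OpenCV 4.12 (cv2) and the standard library are available. Lean on these libraries where they do the work, as an engineer would, in place of code of your own. Each camera call takes 0.05 s, during which the arm holds its last target. There are 200 camera calls.

## Task

Put the third tall sample jar up for its leak check. Fold the carrier's drop handle right down out of the way, lay the tall jar on its side in the jar rest and let go of it so its contents run round the lid seam, then take it again and stand it upside down, on its lid, in the free middle place of the carrier between the two jars already there. Finally swing the handle fully upright again, ready for carrying; never drop the glass jar, and leave the other jars and things where they are.

Things in the scene. Friction and masses are not known exactly. Their poses are not given: they have to be found in the camera images.
- tall_jar: the jar to be checked: tallest of the three upright jars on the left of the table; closed, round, 62 mm wide, 81 mm high, 0.12 to 0.25 kg, glass. Its fixed lid (the last 16 mm) is 59 mm wide. Origin: centre of its underside; z runs from the underside to the lid (up at the start, level when it lies, down when it stands on its lid)
- short_jar_a: bystander: a closed jar 55 mm in diameter and 67 mm high, standing upright near the tall one (their places are mixed up); origin at the centre of its underside
- short_jar_b: bystander: a second jar like short_jar_a
- tested_jar_l: a jar of the tall kind (62 x 81 mm) that already stands on its lid in the carrier's left (+y) place; origin at the centre of its underside, which is now its top; leave it there
- tested_jar_r: the same in the carrier's right (-y) place
- carrier: fixed steel jar carrier, 98 mm deep (x), 318 mm long (y) over the handle. Three round places in a row along y, 96 mm apart: floor 8 mm above the table, over it a plate (24 to 28 mm high) with a 68 mm hole each, so a jar on its lid has 3 mm to spare all round and its underside at 89 mm. End cheeks 88 mm high. Origin: centre of its underside; x points away from the robot (within 0.2 rad), z up
- free_place (a point): centre of the floor of the carrier's free middle place, 8 mm above the table; axes as the carrier's
- handle_pivot (a point): middle of the handle's hinge axis, 70 mm above the carrier's underside, straight above the free place; the hinge runs along the carrier's y
- carrier_handle (a joint): angle of the drop handle, a wire bow hinged at both end cheeks: 0 = upright against its stop, grip straight above the row; it folds down away from the robot (to the carrier's +x), 1.6 = right down, level. Leans at 0 to 0.3 at the start. Stiff hinge (about 0.18 N m): stays where it is left; 2 to 3 N at the grip move it
- handle_grip (a point): centre of the black grip of the drop handle, a round sleeve 13 mm thick and 110 mm long along the carrier's y, 110 mm from the hinge axis; on the hinge circle it lies at x = 110 mm * sin(angle), z = 110 mm * cos(angle) from handle_pivot; axes turn with the handle
- jar_rest: fixed jar rest: two parallel rubber-sleeved rods (12 mm thick, 36 mm apart, 120 mm long, along its x) between end plates 128 mm apart over their outsides, 64 mm wide and 40 mm high, on which a jar lies on its side without rolling. Origin: centre of its underside; x along the rods, which run across the table (x within 0.4 rad of the robot's left, +y), z up
- rest_center (a point): where the axis of a tall jar lying in the rest passes, midway between the end plates, 62 mm above the table; axes as the rest's; the jar may point either way
- beaker: bystander: glass beaker 72 mm in diameter, 92 mm high, to the right of the carrier; origin at the centre of its underside
- funnel: bystander: white plastic funnel, 96 mm in diameter, 100 mm high, standing on its mouth near the drawer unit behind the work; origin at the centre of its underside
- tape_roll: bystander: roll of tape 98 mm in diameter, 25 mm high, near the right front; origin at the centre of its underside

How it is judged:
By the outcome, as a careful person would: the job done as asked, in the order asked, and still so for the second after the job is handed in, with the robot touching nothing.
It also fails if it takes over 72 s, if anything falls off the work surface, if the arm or the gripper's body presses on something with over 40 N, if the wrist force passes 120 N, or if a joint passes its speed limit or range.

## Working session

There is one attempt and no reset: what is moved stays moved. The work goes in short steps, Python scripts to look and compute and a tool call to move; the robot and the scene stay as the last step left them, time stands still between calls to the robot, and variables do not carry over. Pictures are saved under pics/ and viewed, at most 10 in all, crops included, and the job is handed in when it is done.

Besides the shell and the picture viewer there is one more tool, called after "Request:" by a JSON object that holds its "method" and its "body". move_arm: Moves the arm, as the interface text tells. Its arguments: {"type":"object","properties":{"slide":{"type":"array","items":{"type":"array","items":{"type":"number"}}},"roll":{"type":"array","items":{"type":"number"}},"claw":{"type":"array","items":{"type":"number"}}},"required":["slide","roll","claw"]}

```bash
ls; mkdir -p pics
cat > h.py <<'E'
import numpy as np, cv2
from cell import r
from scipy.spatial.transform import Rotation as R
def cam(n):
    m=r.camera_model(n); A=np.array(m["attitude"],float)
    A=R.from_rotvec(A).as_matrix() if A.size==3 else (A if A.shape==(3,3) else R.from_quat(A).as_matrix())
    return 210/np.tan(np.radians(m["fovy"])/2),m["cx"],m["cy"],np.array(m["origin"]),A
def cloud(n,d):
    f,cx,cy,o,A=cam(n); v,u=np.mgrid[0:420,0:560]
    P=np.stack([(u-cx)/f*d,(v-cy)/f*d,d],-1)@A.T+o
    P[d<=0]=np.nan; return P
E
python3 - <<'E'
from h import *
for n in("scene","top"):
    print(r.camera_model(n))
    im,d=r.grab_frame(n); cv2.imwrite(f"pics/{n}0.png",im); np.savez(f"pics/{n}0.npz",im=im,P=cloud(n,d))
    P=cloud(n,d)
    for t in("tall_jar","short_jar_a","tested_jar_l","carrier","handle_grip","jar_rest","beaker","funnel","tape_roll"):
        for s in r.silhouettes(n,t)[:3]:
            q=P[s["mask"]]; q=q[~np.isnan(q[:,0])]
            if len(q): print(n,t,round(s["conf"],2),np.round(s["pixel"]),len(q),np.percentile(q,[2,50,98],axis=0).round(3).tolist())
print(r.tip_reach,r.get_state())
E
```

```text
pics
{'fovy': 47.86428516555584, 'cx': 288.7104070974838, 'cy': 215.69011911079218, 'origin': array([-0.5711583 ,  0.45254063,  0.90962822]), 'attitude': array([-1.2406887 ,  2.02110355, -1.14793479])}
scene tall_jar 0.63 [308. 141.] 815 [[0.413, 0.322, 0.004], [0.424, 0.352, 0.06], [0.468, 0.379, 0.083]]
scene short_jar_a 0.89 [304. 203.] 565 [[0.371, 0.173, 0.004], [0.381, 0.201, 0.052], [0.421, 0.224, 0.069]]
scene short_jar_a 0.82 [275. 184.] 471 [[0.517, 0.19, 0.003], [0.527, 0.216, 0.05], [0.564, 0.239, 0.069]]
scene tested_jar_l 0.93 [222. 363.] 427 [[0.482, -0.436, 0.024], [0.498, -0.379, 0.068], [0.537, -0.359, 0.09]]
scene tested_jar_l 0.43 [228. 300.] 107 [[0.204, -0.258, 0.0], [0.55, -0.175, 0.085], [0.696, 0.006, 0.34]]
scene carrier 0.62 [238. 351.] 857 [[0.464, -0.447, 0.005], [0.5, -0.35, 0.027], [0.579, -0.148, 0.15]]
scene handle_grip 0.79 [195. 308.] 301 [[0.507, -0.558, 0.041], [0.562, -0.32, 0.142], [0.798, -0.144, 0.182]]
scene jar_rest 0.98 [262. 246.] 861 [[0.514, -0.041, -0.002], [0.537, 0.021, 0.01], [0.616, 0.085, 0.04]]
scene beaker 0.89 [205. 383.] 490 [[
[... 2169 characters left out ...]
0.03]]
0.008 {'time_s': 1.0, 'joint_positions': array([-1.43704091e+00,  2.75854691e-01,  1.50489135e+00, -8.61653764e-06,
        1.36065938e+00, -1.20974292e-01]), 'qd': array([-0.00267259, -0.00022788, -0.00054621, -0.00150612,  0.00070885,
        0.00042707]), 'joint_efforts': array([ 4.93670632e-04, -4.04470575e+01, -2.37504476e+01,  7.00839772e-02,
        2.48704426e-02,  5.12949001e-06]), 'eef_pos': array([ 0.14490346, -0.55649452,  0.21352233]), 'tcp_rot': array([ 3.11595980e+00,  3.99026580e-01, -1.13568968e-05]), 'force': array([-0.04595662, -0.27911836, -0.04931087]), 'ft_torque': array([-0.00562811, -0.02000732, -0.05769313]), 'gripper_force': 0.0, 'width': 0.09385393536314769}
```

View pics/scene0.png

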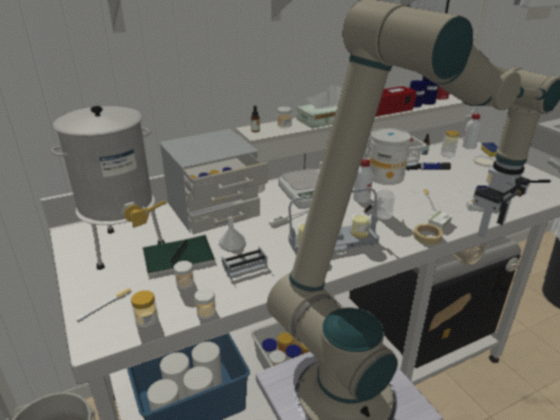

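View pics/top0.png

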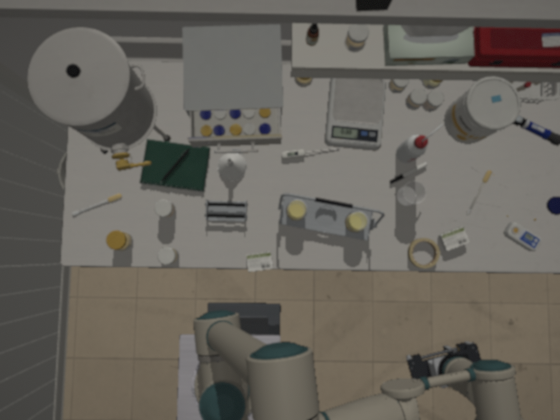

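Run:
```python
from h import *
def circ(q,r0):
    from scipy.optimize import least_squares
    s=least_squares(lambda c:np.hypot(q[:,0]-c[0],q[:,1]-c[1])-r0,q[:,:2].mean(0),loss='soft_l1',f_scale=.002); return s.x
T=np.load("pics/top0.npz")["P"].reshape(-1,3); S=np.load("pics/scene0.npz")["P"].reshape(-1,3)
def sel(P,x0,x1,y0,y1,z0,z1):
    m=(P[:,0]>x0)&(P[:,0]<x1)&(P[:,1]>y0)&(P[:,1]<y1)&(P[:,2]>z0)&(P[:,2]<z1); return P[m]
for nm,P in(("T",T),("S",S)):
    print(nm)
    for t,b in dict(tall=(.38,.5,.3,.41,.076,.1),L=(.49,.61,-.25,-.15,.083,.1),Rr=(.46,.57,-.44,-.34,.083,.1)).items():
        q=sel(P,*b); 
        if len(q)>10: print(t,len(q),q[:,:2].mean(0).round(4),((np.percentile(q[:,:2],1,0)+np.percentile(q[:,:2],99,0))/2).round(4),np.median(q[:,2]).round(4))
    q=sel(P,.36,.5,.3,.41,.02,.055); print("tall side",circ(q,.031) if len(q)>20 else len(q))
    q=sel(P,.48,.62,-.5,-.1,.13,.2); 
    print("handle",len(q)); rect=cv2.minAreaRect((q[:,:2]*1000).astype(np.float32)); print(rect)
    g=q[q[:,2]>.172]; print("grip",len(g),np.percentile(g,[2,50,98],axis=0).round(4).tolist())
    q=sel(P,.45,.65,-.08,.13,.034,.06); print("rest",len(q),cv2.minAreaRect((q[:,:2]*1000).astype(np.float32)),np.median(q[:,2]))
    q=sel(P,.42,.62,-.47,-.12,.020,.034); print("plate",len(q),cv2.minAreaRect((q[:,:2]*1000).astype(np.float32)),np.median(q[:,2]))
q=sel(T,.5,.9,-.8,.5,.1,1); print("tall things beyond", q[q[:,0]>.62].min(0) if (q[:,0]>.62).any() else None)
```

```text
T
tall 289 [0.4484 0.3492] [0.4486 0.3492] 0.0813
L 292 [ 0.5512 -0.1998] [ 0.5505 -0.1924] 0.0871
Rr 294 [ 0.5165 -0.3907] [ 0.5176 -0.3983] 0.087
tall side [0.44794051 0.35112933]
handle 382
((557.3209228515625, -300.6113586425781), (308.2490234375, 21.463985443115234), 80.06827545166016)
grip 339 [[0.537, -0.434, 0.1738], [0.561, -0.3012, 0.18], [0.5852, -0.1683, 0.186]]
rest 211 ((549.7769165039062, 20.938289642333984), (129.9080047607422, 60.54694366455078), 89.41950225830078) 0.03669258209884507
plate 1417 ((531.030517578125, -296.1651916503906), (289.5221862792969, 93.54935455322266), 80.23478698730469) 0.027664805936247427
S
tall 287 [0.4422 0.3501] [0.4435 0.3499] 0.0802
L 57 [ 0.5559 -0.1799] [ 0.5532 -0.1778] 0.0877
Rr 162 [ 0.5107 -0.3903] [ 0.5118 -0.3997] 0.0869
tall side [0.44539864 0.34936869]
handle 173
((552.9719848632812, -300.5577392578125), (309.7561950683594, 23.195270538330078), 80.03385925292969)
grip 99 [[0.5322, -0.4356, 0.1729], [0.5687, -0.227, 0.1784], [0.5823, -0.1623, 0.1827]]
rest 173 ((544.5934448242188, 21.284053802490234), (130.42539978027344, 68.10391235351562), 88.9823226928711) 0.03613264987257003
plate 475 ((532.8651123046875, -298.2588806152344), (294.4066162109375, 110.91326141357422), 79.2666015625) 0.02774159829302192
tall things beyond [ 0.64330457 -0.79998153  0.10005137]
```

The scene shows the tall jar (yellow lid) at about (308,141) in the scene view and (240,117) in the top view. The short white-lidded jars are at (256,167) and (208,163), the rest at (208,227), and the carrier with two yellow jars spans columns 285–375. The handle bow leans slightly away from the robot. My plan is to grip the handle sleeve and lead it round its arc.

Request:
{"method": "move_arm", "body": {"slide": [[0, 0, -0.003], [0, 0, -0.003], [0, 0, -0.003], [0, 0, -0.003], [0, 0, -0.003], [0, 0, -0.003], [0, 0, -0.003], [0.027, 0.0305, 0], [0.027, 0.0305, 0], [0.027, 0.0305, 0], [0.027, 0.0305, 0], [0.027, 0.0305, 0], [0.027, 0.0305, 0], [0.027, 0.0305, 0], [0.027, 0.0305, 0], [0.027, 0.0305, 0], [0.027, 0.0305, 0], [0.027, 0.0305, 0], [0.027, 0.0305, 0]], "roll": [-0.163, -0.163, -0.163, -0.163, -0.163, -0.163, -0.163, 0, 0, 0, 0, 0, 0, 0, 0, 0, 0, 0, 0], "claw": [0.06, 0.06, 0.06, 0.06, 0.06, 0.06, 0.06, 0.06, 0.06, 0.06, 0.06, 0.06, 0.06, 0.06, 0.06, 0.06, 0.06, 0.06, 0.06]}}

```text
time_s: 3.38
eef_pos: [0.5629, -0.3004, 0.2345]
tcp_rot: [2.407, 2.019, -0.0]
force: [0.8, -0.8, -0.5]
width: 0.0603
gripper_force: 0.0
```

```bash
cat >> h.py <<'E'
def pose():
    s=r.get_state(); M=R.from_rotvec(s["tcp_rot"]).as_matrix(); return np.array(s["eef_pos"]),M,s
def to(p,psi=None):
    "shift in tool axes after a roll to psi (mod pi)"
    e,M,s=pose(); cur=np.arctan2(M[1,0],M[0,0]); psi=cur if psi is None else psi
    ro=-((psi-cur+np.pi/2)%np.pi-np.pi/2); a=cur-ro
    d=np.array(p)-e
    print("roll",round(ro,4),"slide",(np.array([[np.cos(a),np.sin(a),0],[np.sin(a),-np.cos(a),0],[0,0,-1]])@d).round(4),"psi",round(cur,4),"tcp",e.round(4),"tiltz",M[:,2].round(4),"t",round(s["time_s"],2),"q",s["joint_positions"].round(2))
def sel(P,x0,x1,y0,y1,z0,z1):
    P=P.reshape(-1,3); m=(P[:,0]>x0)&(P[:,0]<x1)&(P[:,1]>y0)&(P[:,1]<y1)&(P[:,2]>z0)&(P[:,2]<z1); return P[m]
E
python3 - <<'E'
from h import *
to([.561,-.301,.166],1.396)
im,d=r.grab_frame("wrist"); P=cloud("wrist",d); cv2.imwrite("pics/w1.png",im); np.save("pics/w1.npy",P)
g=sel(P,.5,.63,-.37,-.23,.15,.2); print(len(g),np.percentile(g,[2,50,98],axis=0).round(4).tolist() if len(g) else "")
E
```

```text
roll -0.0001 slide [-0.001  -0.0017  0.0685] psi 1.3959 tcp [ 0.5629 -0.3004  0.2345] tiltz [ 1.e-04 -3.e-04 -1.e+00] t 3.38 q [-0.6   0.36  1.33 -0.    1.45 -0.42]
3748 [[0.553, -0.3511, 0.1772], [0.5664, -0.2898, 0.1809], [0.5784, -0.2332, 0.183]]
```

View pics/w1.png

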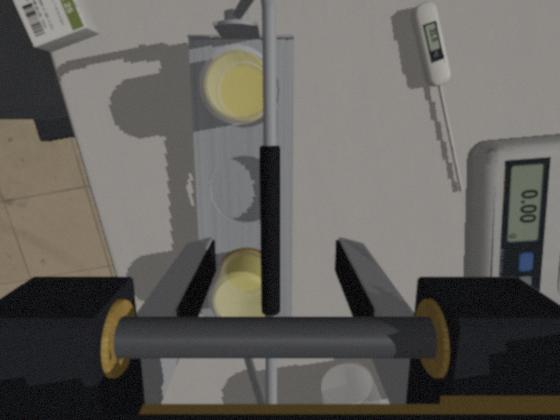

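The wrist view shows the black grip at column 270, rows 148–312, between the open fingers. The free hole is at (190,235), and the +y cheek with its hinge is at (25,240). Next I measure the grip and the carrier precisely from this cloud.

Run:
```python
from h import *
P=np.load("pics/w1.npy"); 
yaw=-.175; cx=np.array([np.cos(yaw),np.sin(yaw)]); cy=np.array([-cx[1],cx[0]])
o=np.array([.532,-.296]); 
def C(q): d=q[:,:2]-o; return np.c_[d@cx,d@cy,q[:,2]]
Q=C(P.reshape(-1,3))
g=sel(Q,-.02,.08,-.053,.053,.165,.2); print("grip n",len(g)); c=np.polyfit(g[:,1],g[:,0],1); print("slope,x",c, np.percentile(g,[2,98],axis=0).round(4))
for nm,b in dict(Ltop=(-.04,.04,.06,.135,.084,.1),cheek=(-.06,.06,.13,.155,.083,.095),cheekwide=(-.07,.07,.12,.19,.05,.1),Rtop=(-.04,.04,-.13,-.06,.084,.1),plate=(-.07,.07,-.15,.15,.022,.032)).items():
    q=sel(Q,*b); print(nm,len(q),np.percentile(q,[1,50,99],axis=0).round(4).tolist() if len(q)>5 else "")
    if len(q)>20: print("  ",cv2.minAreaRect((q[:,:2]*1000).astype(np.float32)))
```

```text
grip n 3241
slope,x [-0.00524391  0.03296758] [[ 0.0269 -0.0501  0.1773]
 [ 0.0389  0.0512  0.183 ]]
Ltop 4207 [[-0.0233, 0.0694, 0.0843], [0.0028, 0.0985, 0.0867], [0.0253, 0.127, 0.0893]]
   ((0.35381317138671875, 98.17192077636719), (50.811424255371094, 61.03403854370117), 0.7538748979568481)
cheek 213 [[-0.0073, 0.1433, 0.0832], [0.0063, 0.1453, 0.0866], [0.0161, 0.1527, 0.0949]]
   ((4.469922065734863, 148.42198181152344), (10.438887596130371, 24.971633911132812), 89.69429779052734)
cheekwide 1261 [[-0.013, 0.1201, 0.0508], [0.0052, 0.1436, 0.0837], [0.0227, 0.1556, 0.0977]]
   ((4.783418655395508, 138.30691528320312), (36.604164123535156, 41.436405181884766), 89.81549072265625)
Rtop 2070 [[-0.0232, -0.1063, 0.0842], [0.0017, -0.0862, 0.0859], [0.0234, -0.0639, 0.0885]]
   ((0.3508644104003906, -85.11396026611328), (51.110389709472656, 44.99186325073242), 2.883814573287964)
plate 11372 [[-0.0434, -0.1337, 0.0252], [-0.0023, 0.0399, 0.0273], [0.0539, 0.1437, 0.0299]]
   ((5.261375427246094, 3.2918548583984375), (98.23734283447266, 287.181640625), 0.3009454905986786)
```

Request:
{"method": "move_arm", "body": {"slide": [[0, 0.0015, 0.02], [0, 0, 0.025], [0, 0, 0.025], [0, 0, 0], [0, 0, 0], [0, 0, 0], [0, 0, 0], [0, 0, 0]], "roll": [0, 0, 0, 0, 0, 0, 0, 0], "claw": [0.06, 0.06, 0.06, 0.0, 0.0, 0.0, 0.0, 0.0]}}

```text
time_s: 4.42
eef_pos: [0.5626, -0.3015, 0.1648]
tcp_rot: [-2.407, -2.019, 0.002]
force: [-1.8, -0.1, -1.1]
width: 0.0136
gripper_force: 0.9
```

Run:
```python
from h import *
to([.5645,-.3017,.1645],1.396)
t=np.linspace(.285,1.62,15); print(np.diff(.11*np.sin(t)).round(4).tolist(), (-np.diff(.11*np.cos(t))).round(4).tolist())
```

```text
roll -0.0001 slide [0.0001 0.0019 0.0003] psi 1.3959 tcp [ 0.5626 -0.3015  0.1648] tiltz [-1.e-03 -4.e-04 -1.e+00] t 4.42 q [-0.6   0.4   1.44 -0.    1.3  -0.43]
[0.0099, 0.0095, 0.0091, 0.0085, 0.0079, 0.0072, 0.0065, 0.0057, 0.0048, 0.0039, 0.0029, 0.002, 0.001, -0.0] [0.0034, 0.0044, 0.0052, 0.0061, 0.0069, 0.0076, 0.0082, 0.0088, 0.0093, 0.0097, 0.0101, 0.0103, 0.0104, 0.0105]
```

Request:
{"method": "move_arm", "body": {"slide": [[0, 0.01, 0.0035], [0, 0.0095, 0.0045], [0, 0.009, 0.005], [0, 0.0085, 0.006], [0, 0.008, 0.007], [0, 0.007, 0.0075], [0, 0.0065, 0.008]], "roll": [0, 0, 0, 0, 0, 0, 0], "claw": [0.0, 0.0, 0.0, 0.0, 0.0, 0.0, 0.0]}}

```text
time_s: 5.3
eef_pos: [0.6211, -0.3119, 0.1223]
tcp_rot: [2.407, 2.019, -0.001]
force: [-4.6, -2.7, 1.2]
width: 0.0121
gripper_force: 30.0
```

Run:
```python
from h import *
to([.5645,-.3017,.1645],1.396)
e,M,s=pose(); print(s["force"],s["ft_torque"],s["gripper_force"],s["width"])
```

```text
roll -0.0002 slide [ 0.0002 -0.0575 -0.0422] psi 1.3958 tcp [ 0.6211 -0.3119  0.1223] tiltz [-5.e-04 -4.e-04 -1.e+00] t 5.3 q [-0.57  0.51  1.36 -0.    1.27 -0.39]
[-4.62852514 -2.67062002  1.22310119] [-0.28348503  0.92560547  0.04931983] 30.001510977745056 0.012121249910117432
```

Request:
{"method": "move_arm", "body": {"slide": [[0, 0.0055, 0.009], [0, 0.005, 0.0095], [0, 0.004, 0.0095], [0, 0.003, 0.01], [0, 0.002, 0.0105], [0, 0.001, 0.0105], [0, 0, 0.0105], [0, 0, 0.002], [0, 0, 0], [0, 0, 0], [0, 0, -0.03], [0, 0, -0.05]], "roll": [0, 0, 0, 0, 0, 0, 0, 0, 0, 0, 0, 0], "claw": [0.0, 0.0, 0.0, 0.0, 0.0, 0.0, 0.0, 0.0, 0.04, 0.04, 0.04, 0.04]}}

```text
time_s: 6.8
eef_pos: [0.641, -0.3138, 0.1289]
tcp_rot: [-2.403, -2.016, -0.001]
force: [0.4, -0.0, -0.6]
width: 0.0397
gripper_force: 0.0
```

Run:
```python
from h import *
to([.447,.35,.2],1.571)
im,d=r.grab_frame("wrist"); P=cloud("wrist",d); cv2.imwrite("pics/w2.png",im); np.save("pics/w2.npy",P)
im,d=r.grab_frame("top"); Q=cloud("top",d)
for A in(P,Q):
  g=sel(A,.60,.68,-.36,-.27,.05,.13); print("grip",len(g),np.percentile(g,[2,50,98],axis=0).round(4).tolist())
yaw=-.175; cx=np.array([np.cos(yaw),np.sin(yaw)]); cy=np.array([-cx[1],cx[0]]); o=np.array([.5343,-.2944])
for A in(P,Q):
  a=A.reshape(-1,3); d=a[:,:2]-o; c=np.c_[d@cx,d@cy,a[:,2]]
  g=sel(c,.09,.14,-.05,.05,.04,.13); print("carr frame",len(g),np.percentile(g,[2,50,98],axis=0).round(4).tolist() if len(g) else 0)
  for s in(1,-1):
    for x0,x1 in((.02,.04),(.08,.1)):
      g=sel(c,x0,x1,min(s*.135,s*.17),max(s*.135,s*.17),.05,.12); print("leg",s,x0,len(g),np.median(g,0).round(4) if len(g) else 0)
```

```text
roll -0.1752 slide [ 0.6638 -0.1938 -0.0711] psi 1.3958 tcp [ 0.641  -0.3138  0.1289] tiltz [-0.0028  0.0039 -1.    ] t 6.8 q [-0.55  0.53  1.3   0.    1.31 -0.38]
grip 2849 [[0.6352, -0.3578, 0.0763], [0.6469, -0.3117, 0.0814], [0.6582, -0.2716, 0.0835]]
grip 31 [[0.6411, -0.2937, 0.0648], [0.6459, -0.2841, 0.0718], [0.6537, -0.2716, 0.0762]]
carr frame 3105 [[0.1078, -0.0475, 0.0763], [0.114, 0.0037, 0.0814], [0.1203, 0.0477, 0.0835]]
leg 1 0.02 9 [0.0212 0.1354 0.0509]
leg 1 0.08 0 0
leg -1 0.02 0 0
leg -1 0.08 0 0
carr frame 32 [[0.1034, 0.0199, 0.0649], [0.1084, 0.0312, 0.0717], [0.1156, 0.0432, 0.0762]]
leg 1 0.02 17 [0.0305 0.149  0.0728]
leg 1 0.08 17 [0.0884 0.1474 0.0714]
leg -1 0.02 16 [ 0.0283 -0.1524  0.0724]
leg -1 0.08 20 [ 0.0896 -0.1501  0.0705]
```

Request:
{"method": "move_arm", "body": {"slide": [[0, 0, -0.035], [0, 0, -0.036], [0.0475, -0.0138, 0], [0.0475, -0.0138, 0], [0.0475, -0.0138, 0], [0.0475, -0.0138, 0], [0.0475, -0.0138, 0], [0.0475, -0.0138, 0], [0.0475, -0.0138, 0], [0.0475, -0.0138, 0], [0.0475, -0.0138, 0], [0.0475, -0.0138, 0], [0.0475, -0.0138, 0], [0.0475, -0.0138, 0], [0.0475, -0.0138, 0], [0.0475, -0.0138, 0], [0, 0, 0], [0, 0, 0]], "roll": [-0.0875, -0.0877, 0, 0, 0, 0, 0, 0, 0, 0, 0, 0, 0, 0, 0, 0, 0, 0], "claw": [0.094, 0.094, 0.094, 0.094, 0.094, 0.094, 0.094, 0.094, 0.094, 0.094, 0.094, 0.094, 0.094, 0.094, 0.094, 0.094, 0.094, 0.094]}}

```text
time_s: 9.15
eef_pos: [0.4475, 0.3499, 0.2014]
tcp_rot: [-2.22, -2.222, 0.002]
force: [-0.3, 0.6, 0.5]
width: 0.0941
gripper_force: 0.0
```

Run:
```python
from h import *
from scipy.optimize import least_squares
to([.447,.35,.044],1.571)
im,d=r.grab_frame("wrist"); P=cloud("wrist",d); cv2.imwrite("pics/w3.png",im)
im,d=r.grab_frame("top"); Q=cloud("top",d); cv2.imwrite("pics/t3.png",im)
for A in(P,Q):
  g=sel(A,.39,.51,.29,.41,.074,.09); print("lid",len(g), cv2.minEnclosingCircle((g[:,:2]*1000).astype(np.float32)) if len(g)>5 else 0,np.median(g,0))
g=sel(Q,.60,.68,-.36,-.25,.05,.13); print("grip",len(g),np.percentile(g,[2,50,98],axis=0).round(4).tolist())
q=sel(Q,.45,.65,-.08,.13,.034,.06); print("rest",len(q),cv2.minAreaRect((q[:,:2]*1000).astype(np.float32)))
for b in((.5,.6,-.06,-.03,.034,.06),(.5,.6,.07,.1,.034,.06)):
  q=sel(Q,*b); print(np.percentile(q,[3,50,97],axis=0).round(4).tolist())
q=sel(Q,.5,.6,-.03,.07,.030,.06); print("rods",len(q)); x=q[:,0]; 
for m in(x<.55,x>=.55): print(np.median(q[m],0),np.polyfit(q[m,1],q[m,0],1))
```

```text
roll 0.0008 slide [ 1.000e-04 -5.000e-04  1.574e-01] psi 1.5718 tcp [0.4475 0.3499 0.2014] tiltz [-9.e-04 -7.e-04 -1.e+00] t 9.15 q [ 0.54  0.27  1.54 -0.    1.33  0.54]
lid 4276 ((446.8046569824219, 348.3269348144531), 30.13532829284668) [0.44652129 0.34946205 0.08077712]
lid 302 ((448.0400695800781, 349.28167724609375), 29.978792190551758) [0.44847663 0.34955777 0.08089779]
grip 143 [[0.6309, -0.357, 0.064], [0.6427, -0.3063, 0.0713], [0.6548, -0.2537, 0.0783]]
rest 224 ((549.8984375, 20.231220245361328), (130.5535125732422, 60.74095916748047), 89.46742248535156)
[[0.5193, -0.0447, 0.0342], [0.5412, -0.0411, 0.0387], [0.5755, -0.0318, 0.0425]]
[[0.5211, 0.0706, 0.0345], [0.5457, 0.0818, 0.038], [0.5765, 0.0853, 0.0439]]
rods 217
[0.53095567 0.0187342  0.03562102] [0.02195261 0.53049573]
[0.5666782  0.02281328 0.03530239] [0.01076529 0.56672821]
```

Request:
{"method": "move_arm", "body": {"slide": [[0, 0, 0.045], [0, 0, 0.045], [0, 0, 0.045], [0, 0, 0.024], [0, 0, 0], [0, 0, 0], [0, 0, 0], [0, 0, 0], [0, 0, 0], [0, 0, 0], [0, 0, -0.005], [0, 0, -0.04], [0, 0, -0.045], [0, 0, -0.045]], "roll": [0, 0, 0, 0, 0, 0, 0, 0, 0, 0, 0, 0, 0, 0], "claw": [0.094, 0.094, 0.094, 0.094, 0.0, 0.0, 0.0, 0.0, 0.0, 0.0, 0.0, 0.0, 0.0, 0.0]}}

```text
time_s: 11.0
eef_pos: [0.4475, 0.3496, 0.1794]
tcp_rot: [2.221, 2.222, -0.001]
force: [1.3, 0.2, -2.7]
width: 0.0611
gripper_force: 30.0
```

Run:
```python
from h import *
# E = rest +y plate outer top edge; mirror: jar comes from +y pushing -y
to([.550,.0845+.038,.074+.0],1.555)
e,M,s=pose(); print(s["force"],s["gripper_force"],s["width"])
im,d=r.grab_frame("wrist"); P=cloud("wrist",d); cv2.imwrite("pics/w4.png",im)
g=sel(P,.39,.51,.29,.41,.1,.3); print("lid",np.percentile(g,[2,50,98],axis=0).round(4).tolist())
```

```text
roll 0.0162 slide [-0.2255  0.1061  0.1054] psi 1.5712 tcp [0.4475 0.3496 0.1794] tiltz [-2.e-04 -5.e-04 -1.e+00] t 11.0 q [ 0.54  0.29  1.58 -0.    1.28  0.54]
[ 1.31786396  0.20741058 -2.72708235] 29.997979908948764 0.06109000913322445
lid [[0.4031, 0.3452, 0.1848], [0.4487, 0.3755, 0.2905], [0.4988, 0.3852, 0.2997]]
```

Request:
{"method": "move_arm", "body": {"slide": [[0, 0, 0], [-0.0367, 0.0177, 0], [-0.0367, 0.0177, 0], [-0.0367, 0.0177, 0], [-0.0367, 0.0177, 0], [-0.0367, 0.0177, 0], [-0.0367, 0.0177, 0], [0, 0, 0.025], [0, 0, 0.035], [0, 0, 0.035], [0, 0, 0.01], [0, 0, 0], [0, 0, 0]], "roll": [0.0162, 0, 0, 0, 0, 0, 0, 0, 0, 0, 0, 0, 0], "claw": [0, 0, 0, 0, 0, 0, 0, 0, 0, 0, 0, 0, 0]}}

```text
time_s: 12.68
eef_pos: [0.5512, 0.1281, 0.0743]
tcp_rot: [2.238, 2.203, 0.002]
force: [-0.2, -0.1, -2.6]
width: 0.061
gripper_force: 30.0
```

Run:
```python
from h import *
to([.550,.128,.074],1.555)
e,M,s=pose(); print(s["force"])
im,d=r.grab_frame("scene"); cv2.imwrite("pics/s5.png",cv2.resize(im[180:360,90:330],None,fx=3,fy=3))
P=cloud("scene",d)
for m in r.silhouettes("scene","jar_rest")[:1]:
  q=P[m["mask"]]; q=q[q[:,2]>.036]; print(np.nanpercentile(q,[3,97],axis=0).round(4).tolist())
for c,n in((.045,15),):
  t=np.linspace(0,np.pi/2,n); y=.031*np.cos(t)-c*np.sin(t); z=c*np.cos(t)+.031*np.sin(t)
  print(np.c_[np.diff(y),-np.diff(z)].round(4).tolist())
```

```text
roll -0.0001 slide [-0.0001 -0.0012  0.0003] psi 1.5549 tcp [0.5512 0.1281 0.0743] tiltz [ 1.9e-03  1.0e-04 -1.0e+00] t 12.68 q [ 0.11  0.37  1.73 -0.    1.03  0.12]
[-0.1683489  -0.0795967  -2.62680345]
[[-0.0052, -0.0032], [-0.0056, -0.0026], [-0.0058, -0.0019], [-0.006, -0.0013], [-0.0061, -0.0006], [-0.0061, 0.0001], [-0.0061, 0.0008], [-0.006, 0.0014], [-0.0058, 0.0021], [-0.0055, 0.0027], [-0.0051, 0.0033], [-0.0047, 0.0039], [-0.0043, 0.0044], [-0.0038, 0.0048]]
```

View pics/s5.png

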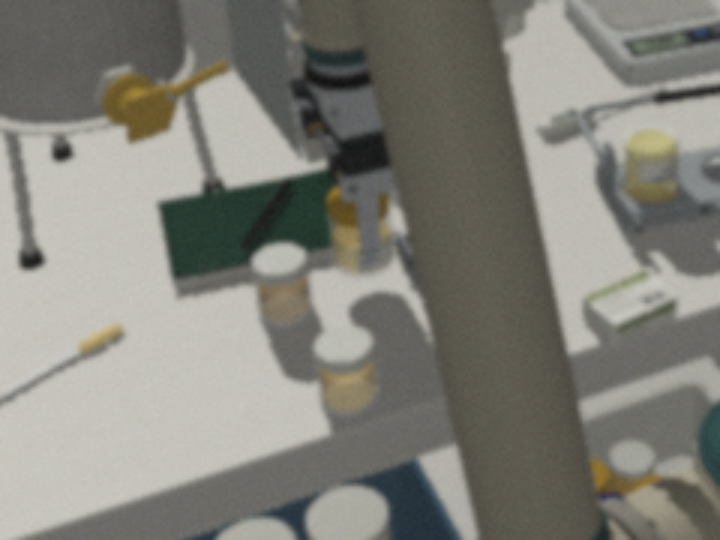

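The crop shows the jar upright in the fingers at about (column 358, row 225), clear of the short jars and the green box. The handle is folded at upper right. Next I push the jar's side against the end-plate edge.

Request:
{"method": "move_arm", "body": {"slide": [[-0.008, 0, 0], [-0.005, 0, 0], [-0.0052, 0, -0.003], [-0.0056, 0, -0.0026], [-0.0058, 0, -0.002], [-0.006, 0, -0.0013], [-0.006, 0, -0.0006]], "roll": [0, 0, 0, 0, 0, 0, 0], "claw": [0, 0, 0, 0, 0, 0, 0]}}

```text
time_s: 13.65
eef_pos: [0.5504, 0.0878, 0.0841]
tcp_rot: [-2.24, -2.201, -0.006]
force: [-1.1, 5.9, 2.6]
width: 0.0612
gripper_force: 30.0
```

Run:
```python
from h import *
to([.550,.128,.074],1.555)
e,M,s=pose(); print(s["force"],s["ft_torque"],s["gripper_force"],s["width"])
im,d=r.grab_frame("wrist"); cv2.imwrite("pics/w6.png",im)
```

```text
roll -0.0015 slide [ 0.0402 -0.001   0.0101] psi 1.5535 tcp [0.5504 0.0878 0.0841] tiltz [ 0.002   0.0035 -1.    ] t 13.65 q [0.03 0.35 1.74 0.   1.05 0.05]
[-1.14307624  5.8908208   2.57678475] [ 1.1846647  -0.09837608  0.05589306] 29.993683249340393 0.061204904591423366
```

View pics/w6.png

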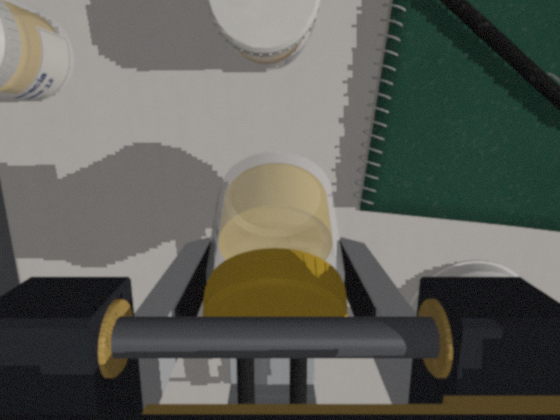

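The pivot works: the jar has tilted in the grip, with the lid toward the rest (lid at about (290,275), underside at (160,275)). I continue along the arc.

Request:
{"method": "move_arm", "body": {"slide": [[-0.006, 0, 0.0], [-0.006, 0, 0.0008], [-0.006, 0, 0.0014], [-0.0058, 0, 0.0021], [-0.0055, 0, 0.0027], [-0.0051, 0, 0.0033], [-0.0047, 0, 0.0039], [-0.0043, 0, 0.0044], [-0.0038, 0, 0.0048], [0, 0, 0]], "roll": [0, 0, 0, 0, 0, 0, 0, 0, 0, 0], "claw": [0, 0, 0, 0, 0, 0, 0, 0, 0, 0]}}

```text
time_s: 14.95
eef_pos: [0.5481, 0.0386, 0.0588]
tcp_rot: [-2.238, -2.203, 0.003]
force: [0.8, -1.1, 2.1]
width: 0.0611
gripper_force: 30.0
```

```bash
cat >> h.py <<'E'
def axisfit(P,b,rad=None):
    "ridge of lying jar from above: for y-bins the top z"
    q=sel(P,*b); 
    for y in np.arange(b[2],b[3],.01):
        m=q[(q[:,1]>=y)&(q[:,1]<y+.01)]
        if len(m)>8: print(round(y+.005,3),len(m),"ztop",np.percentile(m[:,2],97).round(4),"x",np.percentile(m[:,0],[2,98]).round(4))
E
python3 - <<'E'
from h import *
to([.550,.0395,.078],1.555)
e,M,s=pose(); print(s["force"],s["ft_torque"],s["gripper_force"],s["width"])
im,d=r.grab_frame("wrist"); cv2.imwrite("pics/w7.png",im); P=cloud("wrist",d)
axisfit(P,(.522,.582,-.03,.13,.05,.15))
E
```

```text
roll -0.0002 slide [ 0.001   0.0019 -0.0192] psi 1.5548 tcp [0.5481 0.0386 0.0588] tiltz [-2.1e-03 -7.0e-04 -1.0e+00] t 14.95 q [-0.06  0.37  1.78 -0.    0.99 -0.04]
[ 0.8254514  -1.11210483  2.07863674] [-0.18632427 -0.37827206 -0.04165215] 30.00467237754492 0.06106286393518106
0.015 10 ztop 0.0759 x [0.5758 0.5772]
0.025 512 ztop 0.1377 x [0.5225 0.5812]
0.035 3793 ztop 0.1457 x [0.5243 0.5812]
0.045 4371 ztop 0.1473 x [0.5244 0.5816]
0.055 3236 ztop 0.0998 x [0.5236 0.5769]
0.065 3479 ztop 0.1007 x [0.5235 0.5771]
0.075 3759 ztop 0.1017 x [0.5237 0.5774]
0.085 5103 ztop 0.1021 x [0.524  0.5775]
0.095 1511 ztop 0.0865 x [0.5249 0.5747]
```

View pics/w7.png

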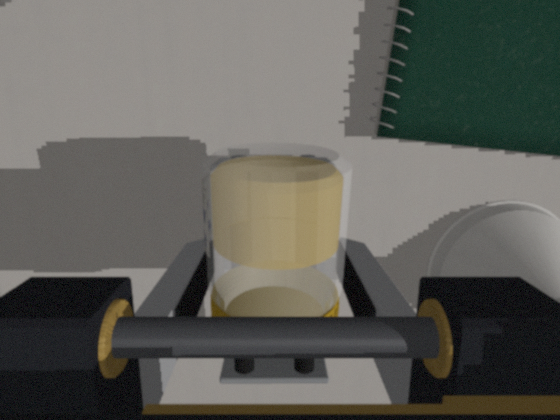

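Jar is nearly level, lid toward the rest's far plate (rods seen at row 365). Now I lift, centre, lower and release.

Request:
{"method": "move_arm", "body": {"slide": [[0, 0.0005, -0.01], [-0.01, 0, 0], [-0.0105, 0, 0], [-0.01, 0, 0], [0, 0, 0.008], [0, 0, 0.005], [0, 0, 0.004], [0, 0, 0.0015], [0, 0, 0]], "roll": [0, 0, 0, 0, 0, 0, 0, 0, 0], "claw": [0, 0, 0, 0, 0, 0, 0, 0, 0]}}

```text
time_s: 16.12
eef_pos: [0.5484, 0.009, 0.0544]
tcp_rot: [2.238, 2.204, -0.0]
force: [-7.9, 0.4, 23.3]
width: 0.0608
gripper_force: 30.0
```

Run:
```python
from h import *
to([.549,.008,.051],1.555)
e,M,s=pose(); print(s["force"],s["ft_torque"],s["gripper_force"],s["width"])
im,d=r.grab_frame("wrist"); P=cloud("wrist",d)
axisfit(P,(.522,.582,-.03,.1,.05,.15))
```

```text
roll 0.0004 slide [-0.001   0.0006  0.0034] psi 1.5554 tcp [0.5484 0.009  0.0544] tiltz [ 2.e-04 -2.e-04 -1.e+00] t 16.12 q [-0.11  0.37  1.79 -0.    0.97 -0.09]
[-7.93922196  0.36724199 23.33959864] [-0.02235765  1.21547426 -0.07385848] 30.00213940133108 0.06078483284785396
-0.005 423 ztop 0.1332 x [0.5225 0.5812]
0.005 3759 ztop 0.1422 x [0.5241 0.5814]
0.015 4744 ztop 0.148 x [0.5246 0.5817]
0.025 3303 ztop 0.095 x [0.5235 0.5782]
0.035 3594 ztop 0.0968 x [0.5236 0.5815]
0.045 3781 ztop 0.0964 x [0.5236 0.5787]
0.055 4664 ztop 0.0966 x [0.5241 0.5778]
0.065 1529 ztop 0.0915 x [0.5249 0.575 ]
```

Request:
{"method": "move_arm", "body": {"slide": [[0, -0.0015, -0.001], [0, -0.001, 0], [0, 0, 0.001], [0, 0, 0]], "roll": [0, 0, 0, 0], "claw": [0, 0, 0, 0]}}

```text
time_s: 16.68
eef_pos: [0.5482, 0.009, 0.0544]
tcp_rot: [2.236, 2.202, 0.005]
force: [-4.3, 0.8, 17.6]
width: 0.061
gripper_force: 30.0
```

Run:
```python
from h import *
to([.549,.008,.051],1.555)
e,M,s=pose(); print(s["force"],s["ft_torque"])
im,d=r.grab_frame("wrist"); P=cloud("wrist",d)
for b in((.5,.53,-.06,.11,.02,.045),(.53,.6,.075,.11,.02,.05)):
  q=sel(P,*b); print(len(q),np.percentile(q,[2,50,98],axis=0).round(4).tolist() if len(q)>5 else "")
im,d=r.grab_frame("top"); P=cloud("top",d); cv2.imwrite("pics/t8.png",cv2.resize(im[150:270,160:300],None,fx=4,fy=4))
```

```text
roll 0.0003 slide [-0.001   0.0008  0.0034] psi 1.5553 tcp [0.5482 0.009  0.0544] tiltz [ 4.8e-03 -3.0e-04 -1.0e+00] t 16.68 q [-0.11  0.37  1.8   0.    0.97 -0.1 ]
[-4.28833925  0.78562615 17.62294391] [ 0.0698646   0.45965089 -0.01655476]
641 [[0.5177, 0.0633, 0.0315], [0.5268, 0.078, 0.0356], [0.5298, 0.0857, 0.0406]]
1460 [[0.5305, 0.0754, 0.0301], [0.558, 0.0806, 0.0388], [0.5784, 0.0859, 0.0408]]
```

View pics/t8.png

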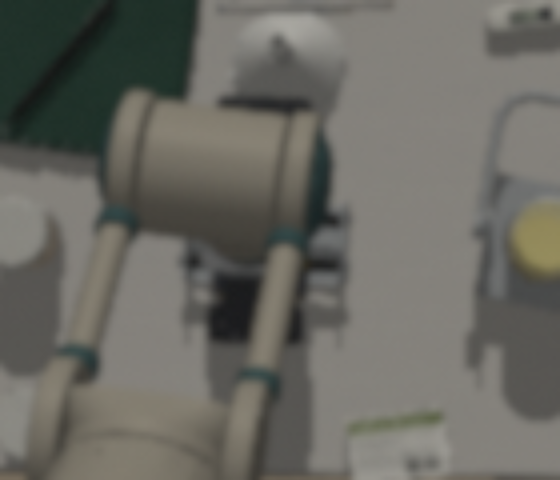

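The top crop shows the gripper over the rest at about (290,255). The jar no longer follows sideways commands and carries 17 N downward, so it is nested on both rods. I release it.

Request:
{"method": "move_arm", "body": {"slide": [[0, 0, -0.0008], [0, 0, 0], [0, 0, 0], [0, 0, 0], [0, 0, 0], [0, 0, 0], [0, 0, -0.03], [0, 0, -0.05], [0, 0, -0.05], [0, 0, -0.02], [0, 0, 0], [0, 0, 0]], "roll": [0, 0, 0, 0, 0, 0, 0, 0, 0, 0, 0, 0], "claw": [0, 0.063, 0.066, 0.07, 0.08, 0.09, 0.09, 0.09, 0.09, 0.09, 0.09, 0.09]}}

```text
time_s: 18.27
eef_pos: [0.5456, 0.0087, 0.2005]
tcp_rot: [-2.238, -2.202, 0.002]
force: [0.6, 0.1, 0.6]
width: 0.0902
gripper_force: 0.0
```

Run:
```python
from h import *
im,d=r.grab_frame("wrist"); P=cloud("wrist",d); cv2.imwrite("pics/w9.png",im)
axisfit(P,(.510,.59,-.05,.1,.05,.15))
q=sel(P,.510,.59,-.05,.1,.06,.12); print(np.percentile(q,[1,50,99],axis=0).round(4).tolist()); rc=cv2.minAreaRect((q[:,:2]*1000).astype(np.float32)); print(rc)
to([.548,.025,.05],1.555); e,M,s=pose(); print(s["force"])
```

```text
-0.015 528 ztop 0.0916 x [0.5204 0.5746]
-0.005 885 ztop 0.0918 x [0.5189 0.5754]
0.005 853 ztop 0.093 x [0.5194 0.5753]
0.015 949 ztop 0.0931 x [0.5182 0.576 ]
0.025 963 ztop 0.0931 x [0.518  0.5759]
0.035 1000 ztop 0.0933 x [0.5183 0.5758]
0.045 1018 ztop 0.0934 x [0.5178 0.5757]
0.055 1051 ztop 0.0933 x [0.5181 0.5756]
0.065 407 ztop 0.0917 x [0.5207 0.574 ]
[[0.5177, -0.0156, 0.0688], [0.5472, 0.0262, 0.0887], [0.5767, 0.0628, 0.0936]]
((546.7620849609375, 23.16946792602539), (60.85771560668945, 81.1102066040039), 0.5101863145828247)
roll -0.0003 slide [0.0163 0.0023 0.1502] psi 1.5547 tcp [0.5454 0.0088 0.2002] tiltz [-3.e-03  3.e-04 -1.e+00] t 18.32 q [-0.11  0.24  1.59 -0.    1.32 -0.1 ]
[ 0.10945676  0.22624371 -0.76859402]
```

View pics/w9.png

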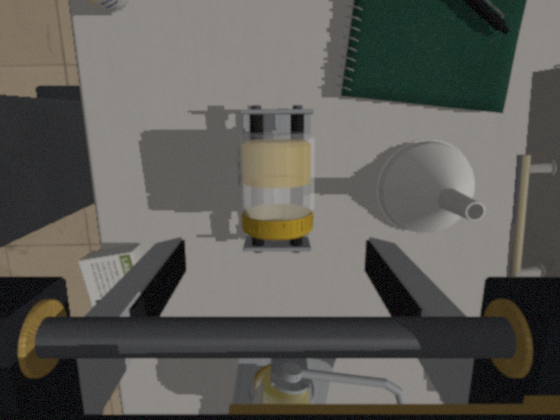

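The jar lies level in the rest, lid (row 222) toward the carrier end, underside near row 140, not touching either plate (rows 110 and 245). Next I wait briefly, regrip nearer the underside and take it up.

Request:
{"method": "move_arm", "body": {"slide": [[0.0096, 0.0007, 0.03], [0.0096, 0.0007, 0.04], [0, 0, 0.04], [0, 0, 0.027], [0, 0, 0.012], [0, 0, 0], [0, 0, 0], [0, 0, 0], [0, 0, 0], [0, 0, 0], [0, 0, 0], [0, 0, 0]], "roll": [0, 0, 0, 0, 0, 0, 0, 0, 0, 0, 0, 0], "claw": [0.09, 0.09, 0.09, 0.09, 0.09, 0.09, 0.0, 0.0, 0.0, 0.0, 0.0, 0.0]}}

```text
time_s: 19.82
eef_pos: [0.547, 0.0282, 0.0533]
tcp_rot: [-2.238, -2.202, 0.002]
force: [-4.4, 0.8, 6.0]
width: 0.0609
gripper_force: 30.0
```

Run:
```python
from h import *
to([.547,.028,.051],1.555); e,M,s=pose(); print(s["force"],s["gripper_force"],s["width"])
b,dd=.045,.0235
t=np.linspace(0,np.pi/2,15); y=b*np.cos(t)-dd*np.sin(t); z=dd*np.cos(t)+b*np.sin(t)
print(np.c_[np.diff(y),-np.diff(z)].round(4).tolist())
```

```text
roll -0.0004 slide [-0.0002 -0.      0.0023] psi 1.5546 tcp [0.547  0.0282 0.0533] tiltz [-1.8e-03  4.0e-04 -1.0e+00] t 19.82 q [-0.08  0.37  1.8   0.    0.97 -0.06]
[-4.44354353  0.78436124  5.95313921] 29.99296434223652 0.060899288446718824
[[-0.0029, -0.0049], [-0.0034, -0.0045], [-0.0039, -0.0041], [-0.0044, -0.0037], [-0.0047, -0.0031], [-0.0051, -0.0026], [-0.0053, -0.002], [-0.0055, -0.0014], [-0.0056, -0.0008], [-0.0057, -0.0001], [-0.0057, 0.0005], [-0.0056, 0.0011], [-0.0054, 0.0018], [-0.0052, 0.0023]]
```

Request:
{"method": "move_arm", "body": {"slide": [[0, 0, -0.004], [-0.006, 0, 0], [-0.008, 0, 0], [-0.006, 0, 0], [-0.0025, 0, 0], [-0.0029, 0, -0.0049], [-0.0034, 0, -0.0045], [-0.0039, 0, -0.0041], [-0.0044, 0, -0.0037], [-0.0047, 0, -0.0031], [-0.0051, 0, -0.0026]], "roll": [0, 0, 0, 0, 0, 0, 0, 0, 0, 0, 0], "claw": [0, 0, 0, 0, 0, 0, 0, 0, 0, 0, 0]}}

```text
time_s: 21.2
eef_pos: [0.5474, -0.0194, 0.08]
tcp_rot: [2.239, 2.204, -0.0]
force: [0.0, 0.8, -1.8]
width: 0.0612
gripper_force: 30.0
```

Run:
```python
from h import *
to([.547,.028,.051],1.555); e,M,s=pose(); print(s["force"],s["ft_torque"],s["width"])
im,d=r.grab_frame("wrist"); cv2.imwrite("pics/w10.png",im); P=cloud("wrist",d)
axisfit(P,(.522,.575,-.1,.06,.05,.15))
```

```text
roll -0.0001 slide [ 0.0474 -0.0012  0.029 ] psi 1.5549 tcp [ 0.5474 -0.0194  0.08  ] tiltz [ 1.e-04 -2.e-04 -1.e+00] t 21.2 q [-0.16  0.34  1.76 -0.    1.03 -0.15]
[ 0.02052681  0.7809266  -1.7887333 ] [-0.03392605 -0.11213133 -0.04567777] 0.0611752580565804
-0.065 722 ztop 0.1184 x [0.5237 0.5729]
-0.055 2236 ztop 0.1188 x [0.5247 0.5712]
-0.045 464 ztop 0.1192 x [0.5336 0.5616]
-0.035 174 ztop 0.1128 x [0.5222 0.5749]
-0.025 2414 ztop 0.12 x [0.5232 0.5736]
-0.015 3014 ztop 0.1201 x [0.5237 0.5736]
-0.005 3185 ztop 0.1202 x [0.5235 0.5736]
0.005 3334 ztop 0.1203 x [0.5236 0.5736]
0.015 4728 ztop 0.1194 x [0.5242 0.5731]
```

View pics/w10.png

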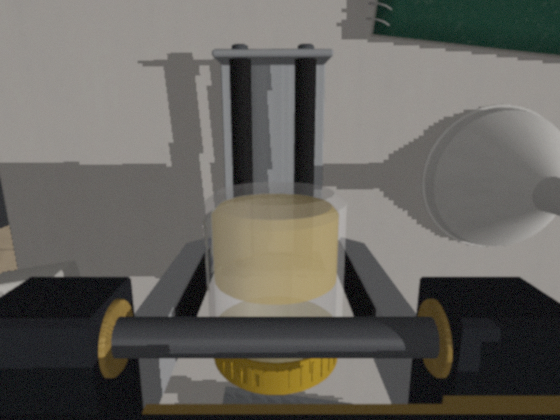

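The wrist view shows the lid passed over the end plate without tipping: jar still level (lid at (370,275)), contact cover was too small. I'll use the outer face of the +y plate instead, where the lid face can sit lower and cover the edge more.

Request:
{"method": "move_arm", "body": {"slide": [[0, 0, -0.02], [0.02, 0, -0.02], [0.045, 0, 0], [0.045, 0, 0], [0.035, 0, 0], [0.01, 0, 0], [0, 0, 0.03], [0, 0, 0.03], [0, 0, 0.012], [0, 0, 0], [0, 0, 0]], "roll": [0, 0, 0, 0, 0, 0, 0, 0, 0, 0, 0], "claw": [0, 0, 0, 0, 0, 0, 0, 0, 0, 0, 0]}}

```text
time_s: 22.62
eef_pos: [0.551, 0.1357, 0.0488]
tcp_rot: [2.239, 2.202, 0.002]
force: [-0.2, -0.6, -2.2]
width: 0.0609
gripper_force: 30.0
```

Run:
```python
from h import *
to([.549,.1355,.048],1.555); e,M,s=pose(); print(s["force"],s["ft_torque"],s["width"])
im,d=r.grab_frame("wrist"); P=cloud("wrist",d)
axisfit(P,(.522,.575,.05,.19,.03,.15))
q=sel(P,.53,.57,.14,.185,.03,.09); print(np.percentile(q[:,1],[99,99.8]))
b,dd=.043,.017
t=np.linspace(0,np.pi/2,15); y=b*np.cos(t)-dd*np.sin(t); z=dd*np.cos(t)+b*np.sin(t)
print(np.c_[np.diff(y),-np.diff(z)].round(4).tolist())
```

```text
roll -0.0006 slide [-0.0002 -0.002   0.0008] psi 1.5544 tcp [0.551  0.1357 0.0488] tiltz [ 2.1e-03  1.0e-04 -1.0e+00] t 22.62 q [ 0.12  0.4   1.76 -0.    0.98  0.14]
[-0.18331358 -0.64569756 -2.17723853] [-0.08353371 -0.08802253  0.03041447] 0.06092505600065481
0.055 209 ztop 0.0367 x [0.5246 0.5708]
0.095 1680 ztop 0.0872 x [0.526  0.5739]
0.105 1693 ztop 0.0875 x [0.5303 0.5717]
0.115 22 ztop 0.0884 x [0.5224 0.5563]
0.125 868 ztop 0.0882 x [0.5229 0.5744]
0.135 2908 ztop 0.0888 x [0.5239 0.5737]
0.145 3030 ztop 0.0889 x [0.5239 0.5739]
0.155 3206 ztop 0.0889 x [0.524  0.5738]
0.165 4767 ztop 0.0889 x [0.5247 0.5735]
0.175 1820 ztop 0.0849 x [0.5271 0.5742]
0.185 608 ztop 0.0676 x [0.5351 0.5606]
[0.17174419 0.17202804]
[[-0.0022, -0.0047], [-0.0027, -0.0044], [-0.0032, -0.0041], [-0.0036, -0.0037], [-0.004, -0.0033], [-0.0043, -0.0028], [-0.0046, -0.0023], [-0.0049, -0.0018], [-0.005, -0.0012], [-0.0051, -0.0007], [-0.0052, -0.0001], [-0.0052, 0.0005], [-0.0051, 0.0011], [-0.0049, 0.0016]]
```

Request:
{"method": "move_arm", "body": {"slide": [[-0.006, 0, 0.001], [-0.004, 0, 0], [-0.003, 0, -0.001], [-0.003, 0, -0.004], [-0.003, 0, -0.0042], [-0.0032, 0, -0.004], [-0.0036, 0, -0.0037], [0, 0, 0]], "roll": [0, 0, 0, 0, 0, 0, 0, 0], "claw": [0, 0, 0, 0, 0, 0, 0, 0]}}

```text
time_s: 23.68
eef_pos: [0.5506, 0.1121, 0.0652]
tcp_rot: [-2.24, -2.201, -0.009]
force: [-0.5, 6.1, 1.5]
width: 0.061
gripper_force: 30.0
```

Run:
```python
from h import *
to([.549,.1355,.048],1.555); e,M,s=pose(); print(s["force"],s["ft_torque"],s["width"])
im,d=r.grab_frame("wrist"); P=cloud("wrist",d); cv2.imwrite("pics/w11.png",im)
axisfit(P,(.522,.575,.08,.18,.03,.15))
```

```text
roll -0.0017 slide [ 0.0234 -0.002   0.0172] psi 1.5533 tcp [0.5506 0.1121 0.0652] tiltz [ 0.0034  0.0042 -1.    ] t 23.68 q [0.07 0.38 1.75 0.   1.01 0.09]
[-0.48089634  6.05356046  1.47617527] [ 1.14045442 -0.09684759  0.05957667] 0.06102484036924414
0.095 140 ztop 0.094 x [0.5223 0.5747]
0.105 1425 ztop 0.1064 x [0.524 0.574]
0.115 2240 ztop 0.1116 x [0.5239 0.5736]
0.125 2714 ztop 0.1168 x [0.5243 0.5736]
0.135 5203 ztop 0.1158 x [0.5254 0.5735]
0.145 4746 ztop 0.1016 x [0.5236 0.5741]
0.155 2276 ztop 0.0834 x [0.5281 0.5733]
```

Request:
{"method": "move_arm", "body": {"slide": [[-0.004, 0, -0.0033], [-0.0043, 0, -0.0028], [-0.0046, 0, -0.0023], [-0.0049, 0, -0.0018], [-0.005, 0, -0.0012], [-0.0051, 0, -0.0007], [-0.0052, 0, -0.0001], [-0.0052, 0, 0.0005], [-0.0051, 0, 0.0011], [-0.0049, 0, 0.0016], [0, 0, 0]], "roll": [0, 0, 0, 0, 0, 0, 0, 0, 0, 0, 0], "claw": [0, 0, 0, 0, 0, 0, 0, 0, 0, 0, 0]}}

```text
time_s: 25.1
eef_pos: [0.5499, 0.0633, 0.0747]
tcp_rot: [2.241, 2.202, 0.008]
force: [0.1, 4.4, 4.3]
width: 0.0609
gripper_force: 30.0
```

Run:
```python
from h import *
to([.549,.1355,.048],1.555); e,M,s=pose(); print(s["force"],s["ft_torque"],s["width"])
im,d=r.grab_frame("wrist"); P=cloud("wrist",d); cv2.imwrite("pics/w12.png",im)
axisfit(P,(.522,.575,.02,.15,.03,.16))
q=sel(P,.53,.57,e[1]-.02,e[1]+.03,e[2]+.03,.17); print(len(q),np.linalg.lstsq(np.c_[q[:,:2],np.ones(len(q))],q[:,2],rcond=None)[0])
```

```text
roll -0.0019 slide [ 0.0722 -0.0021  0.0267] psi 1.5531 tcp [0.5499 0.0633 0.0747] tiltz [ 0.0038  0.0035 -1.    ] t 25.1 q [-0.01  0.36  1.76  0.    1.02  0.  ]
[0.06294602 4.43369359 4.26785861] [1.11916845 0.03991366 0.00592838] 0.06091003261416934
0.045 125 ztop 0.1255 x [0.543  0.5576]
0.065 3511 ztop 0.1244 x [0.5235 0.5739]
0.075 4181 ztop 0.123 x [0.5232 0.574 ]
0.085 4254 ztop 0.1215 x [0.5234 0.5739]
0.095 3689 ztop 0.1202 x [0.5285 0.573 ]
0.105 1010 ztop 0.1184 x [0.5378 0.564 ]
10167 [-0.01033189 -0.13293128  0.13629954]
```

View pics/w12.png

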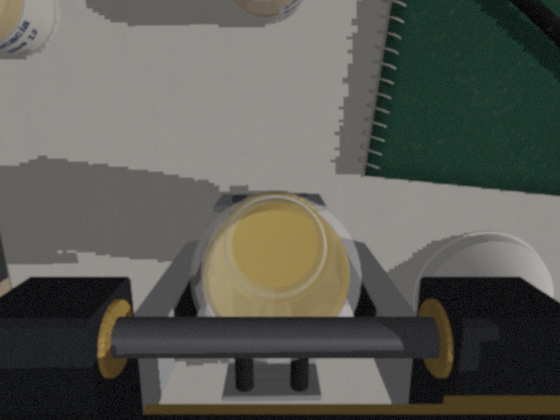

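The underside now faces up (circle at about (270,275)) but has tipped about 7.5° too far. Pressing straight down onto the plate edge under the lid's +y side will take that out.

Request:
{"method": "move_arm", "body": {"slide": [[0.003, 0, 0.001], [0, 0, 0.002], [0, 0, 0.002], [0, 0, 0]], "roll": [0, 0, 0, 0], "claw": [0, 0, 0, 0]}}

```text
time_s: 25.65
eef_pos: [0.5505, 0.063, 0.0735]
tcp_rot: [2.233, 2.2, 0.003]
force: [-7.0, -3.8, 26.5]
width: 0.0611
gripper_force: 30.0
```

```bash
cat >> h.py <<'E'
def under():
    e,M,s=pose(); print(s["force"].round(1),s["width"].round(4),e.round(4))
    im,d=r.grab_frame("wrist"); P=cloud("wrist",d)
    q=sel(P,e[0]-.02,e[0]+.02,e[1]-.005,e[1]+.024,e[2]+.03,e[2]+.08)
    for _ in range(3):
        c=np.linalg.lstsq(np.c_[q[:,:2]-e[:2],np.ones(len(q))],q[:,2],rcond=None)[0]; rs=q[:,2]-np.c_[q[:,:2]-e[:2],np.ones(len(q))]@c; q=q[abs(rs)<.003]
    print(len(q),"slopes",c.round(4)); return im,P
E
python3 - <<'E'
from h import *
under()
E
```

```text
Traceback (most recent call last):
  File "h.py", line 29, in under
    e,M,s=pose(); print(s["force"].round(1),s["width"].round(4),e.round(4))
                                            ^^^^^^^^^^^^^^^^
AttributeError: 'float' object has no attribute 'round'
```

```bash
sed -i 's/s\["width"\].round(4)/round(s["width"],4)/' h.py
python3 - <<'E'
from h import *
under()
E
```

```text
[-7.  -3.8 26.5] 0.0611 [0.5505 0.063  0.0735]
8003 slopes [-0.0077 -0.13    0.1216]
```

Request:
{"method": "move_arm", "body": {"slide": [[0, 0, -0.03], [0.03, 0, -0.01], [0.0345, 0, 0], [0, 0, 0.02], [0, 0, 0.016], [0, 0, 0], [-0.004, 0, 0], [-0.003, 0, 0], [-0.003, 0, 0], [-0.002, 0, 0], [-0.002, 0, 0], [0, 0, 0]], "roll": [0, 0, 0, 0, 0, 0, 0, 0, 0, 0, 0, 0], "claw": [0, 0, 0, 0, 0, 0, 0, 0, 0, 0, 0, 0]}}

```text
time_s: 27.2
eef_pos: [0.5495, 0.1152, 0.0717]
tcp_rot: [2.239, 2.203, -0.0]
force: [-0.0, 0.4, -2.5]
width: 0.0613
gripper_force: 30.0
```

Run:
```python
from h import *
under()
```

```text
[-0.   0.4 -2.5] 0.0613 [0.5495 0.1152 0.0717]
8006 slopes [-0.0168 -0.1293  0.1197]
```

Request:
{"method": "move_arm", "body": {"slide": [[0.008, 0, 0], [0, 0, 0.009], [0, 0, 0], [-0.004, 0, 0], [-0.003, 0, 0], [-0.002, 0, 0], [-0.002, 0, 0], [0, 0, 0]], "roll": [0, 0, 0, 0, 0, 0, 0, 0], "claw": [0, 0, 0, 0, 0, 0, 0, 0]}}

```text
time_s: 28.25
eef_pos: [0.5496, 0.1121, 0.0627]
tcp_rot: [2.239, 2.203, 0.0]
force: [0.2, -0.1, -2.0]
width: 0.061
gripper_force: 30.0
```

Run:
```python
from h import *
under()
```

```text
[ 0.2 -0.1 -2. ] 0.061 [0.5496 0.1121 0.0627]
7995 slopes [-0.0152 -0.1321  0.1108]
```

Request:
{"method": "move_arm", "body": {"slide": [[0.006, 0, 0.012], [0, 0, 0.01], [0, 0, 0.004], [0, 0, 0.003], [0, 0, 0.003], [0, 0, 0]], "roll": [0, 0, 0, 0, 0, 0], "claw": [0, 0, 0, 0, 0, 0]}}

```text
time_s: 29.05
eef_pos: [0.5492, 0.1173, 0.0333]
tcp_rot: [2.237, 2.204, -0.002]
force: [-5.0, -3.9, 16.1]
width: 0.0614
gripper_force: 30.0
```

Run:
```python
from h import *
im,P=under(); cv2.imwrite("pics/w13.png",im)
e,_,_=pose(); q=sel(P,.50,.60,e[1]-.06,e[1]+.06,e[2]+.03,.12); print(np.percentile(q,[1,50,99],axis=0).round(4).tolist())
```

```text
[-5.  -3.9 16.1] 0.0614 [0.5492 0.1173 0.0333]
7914 slopes [-0.0153 -0.0922  0.0814]
[[0.5091, 0.0988, 0.0667], [0.5504, 0.1282, 0.0805], [0.5913, 0.1556, 0.1184]]
```

Request:
{"method": "move_arm", "body": {"slide": [[0, 0, 0.002], [0, 0, 0.002], [0, 0, 0]], "roll": [0, 0, 0], "claw": [0, 0, 0]}}

```text
time_s: 29.48
eef_pos: [0.5502, 0.1159, 0.0311]
tcp_rot: [2.234, 2.203, -0.002]
force: [-8.1, -7.5, 25.5]
width: 0.0611
gripper_force: 30.0
```

Run:
```python
from h import *
im,P=under()
```

```text
[-8.1 -7.5 25.5] 0.0611 [0.5502 0.1159 0.0311]
7726 slopes [-0.0092 -0.0243  0.0797]
```

Request:
{"method": "move_arm", "body": {"slide": [[0, 0, -0.002], [0, 0, 0], [0, 0, 0], [0, 0, 0], [0, 0, 0], [0, 0, 0], [0, 0, -0.03], [0, 0, -0.05], [0, 0, -0.05], [0, 0, 0], [0, 0, 0]], "roll": [0, 0, 0, 0, 0, 0, 0, 0, 0, 0, 0], "claw": [0, 0.063, 0.066, 0.07, 0.08, 0.09, 0.09, 0.09, 0.09, 0.09, 0.09]}}

```text
time_s: 30.9
eef_pos: [0.5489, 0.1183, 0.1579]
tcp_rot: [-2.239, -2.203, 0.002]
force: [-0.4, -0.3, 0.0]
width: 0.0898
gripper_force: 0.0
```

Run:
```python
from h import *
e,M,s=pose(); im,d=r.grab_frame("wrist"); P=cloud("wrist",d); cv2.imwrite("pics/w14.png",im)
q=sel(P,.50,.60,.07,.175,.07,.1); print(len(q),cv2.minEnclosingCircle((q[:,:2]*1000).astype(np.float32)),np.percentile(q,[1,50,99],axis=0).round(4).tolist())
print(np.linalg.lstsq(np.c_[q[:,:2],np.ones(len(q))],q[:,2],rcond=None)[0])
im,d=r.grab_frame("top"); Q=cloud("top",d); q=sel(Q,.50,.60,.07,.175,.07,.1); print(len(q))
to([.549,.12,.05],1.555)
```

```text
6169 ((550.9679565429688, 119.14421081542969), 31.078107833862305) [[0.5221, 0.0911, 0.0745], [0.551, 0.1208, 0.0781], [0.5796, 0.1488, 0.0807]]
[-0.00039602 -0.00895181  0.07939595]
174
roll -0.0002 slide [0.0018 0.0007 0.1068] psi 1.5548 tcp [0.5483 0.1182 0.1568] tiltz [-3.6e-03 -4.0e-04 -1.0e+00] t 31.0 q [ 0.09  0.29  1.62 -0.    1.23  0.1 ]
```

View pics/w14.png

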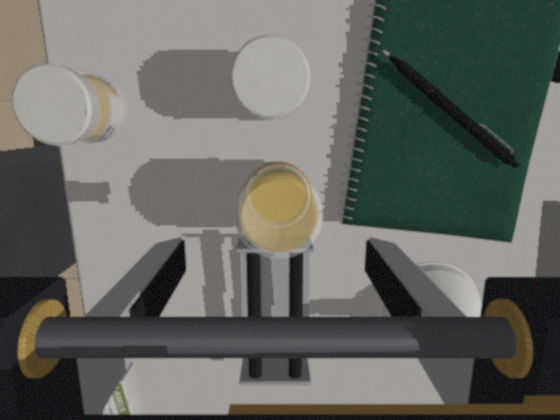

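The jar stands upside down and level on the table at (0.551, 0.1195), at about (row 208, col 280), with both short jars untouched. I regrip it centred and carry it to the carrier.

Request:
{"method": "move_arm", "body": {"slide": [[0.0013, 0.0025, 0.03], [0, 0, 0.04], [0, 0, 0.035], [0, 0, 0.0118], [0, 0, 0], [0, 0, 0], [0, 0, 0], [0, 0, 0], [0, 0, 0], [0, 0, 0], [0, 0, -0.004], [0, 0, -0.03], [0, 0, -0.045], [0, 0, -0.045], [0, 0, 0]], "roll": [0, 0, 0, 0, 0, 0, 0, 0, 0, 0, 0, 0, 0, 0.08, 0.079], "claw": [0.09, 0.09, 0.09, 0.09, 0.09, 0.0, 0.0, 0.0, 0.0, 0.0, 0.0, 0.0, 0.0, 0.0, 0.0]}}

```text
time_s: 32.88
eef_pos: [0.5549, 0.1199, 0.1697]
tcp_rot: [2.406, 2.013, 0.011]
force: [-0.3, 0.3, -2.5]
width: 0.0613
gripper_force: 30.0
```

Run:
```python
from h import *
im,P=under()
to([.5343,-.2944,.165],1.396)
# free place from earlier w1 and top pictures: jar tops / plate / hole
im,d=r.grab_frame("top"); Q=cloud("top",d); cv2.imwrite("pics/t15.png",cv2.resize(im[160:270,260:400],None,fx=5,fy=5))
for b in((.50,.60,-.245,-.15,.08,.1),(.46,.57,-.44,-.34,.08,.1)):
    q=sel(Q,*b); h=cv2.minEnclosingCircle((q[:,:2]*1000).astype(np.float32)); print(len(q),h,q.mean(0))
    x=q[:,:2]; 
    from scipy.optimize import least_squares
    # hull circle fit
    hp=cv2.convexHull(x.astype(np.float32))[:,0]; s=least_squares(lambda c:np.hypot(*(hp-c[:2]).T)-c[2],[*x.mean(0),.03],loss='soft_l1',f_scale=.002).x; print(s.round(4))
```

```text
[-0.3  0.3 -2.5] 0.0613 [0.5549 0.1199 0.1697]
7294 slopes [0.0078 0.0629 0.2033]
roll -0.0043 slide [-0.4111  0.0532  0.0027] psi 1.3917 tcp [0.5534 0.1197 0.1677] tiltz [ 4.3e-03  3.0e-04 -1.0e+00] t 32.92 q [ 0.09  0.29  1.6  -0.    1.25  0.27]
324 ((548.8082885742188, -191.27163696289062), 40.4920654296875) [ 0.55106289 -0.19995877  0.08684365]
[ 0.5505 -0.1918  0.0371]
327 ((513.5088500976562, -400.2841491699219), 40.865352630615234) [ 0.51635832 -0.39147366  0.08641548]
[ 0.5173 -0.4014  0.0383]
```

View pics/t15.png

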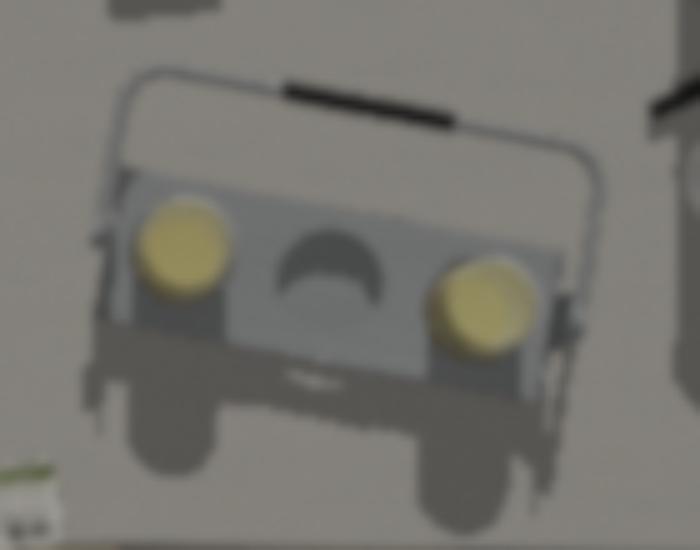

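The top crop shows the handle folded down and the free hole between the two yellow jars, nothing disturbed. I fit the hole numerically from the stored wrist cloud.

Run:
```python
from h import *
from scipy.optimize import minimize
yaw=-.175; cx=np.array([np.cos(yaw),np.sin(yaw)]); cy=np.array([-cx[1],cx[0]]); o=np.array([.5343,-.2944])
def C(P): a=P.reshape(-1,3); a=a[~np.isnan(a[:,0])]; d=a[:,:2]-o; return np.c_[d@cx,d@cy,a[:,2]]
for nm in("w1","w2"):
    c=C(np.load(f"pics/{nm}.npy")); pl=sel(c,-.048,.048,-.05,.05,.021,.034); fl=sel(c,-.04,.04,-.045,.045,.0,.016)
    print(nm,len(pl),len(fl))
    best=[]
    for x in np.arange(-.012,.0121,.001):
        for y in np.arange(-.012,.0121,.001):
            rr=np.hypot(pl[:,0]-x,pl[:,1]-y); rf=np.hypot(fl[:,0]-x,fl[:,1]-y)
            best.append(((rr<.033).sum()+(rf>.035).sum(),x,y))
    best.sort(); print(np.array(best[:8]).round(4).tolist())
    pe=sel(c,-.07,.07,-.05,.05,.022,.033); print("plate x edges",np.percentile(pe[:,0],[.5,99.5]).round(4))
    for s in(1,-1):
        q=sel(c,-.04,.04,min(s*.055,s*.14),max(s*.055,s*.14),.083,.095)
        hp=cv2.convexHull((q[:,:2]).astype(np.float32))[:,0] if len(q)>50 else None
        print(s,len(q),np.percentile(q[:,:2],[.5,99.5],axis=0).round(4).tolist() if len(q)>50 else "")
im,P=under()
to([*(o),.165],1.396)
```

```text
w1 4411 2597
[[156.0, 0.003, -0.001], [173.0, 0.003, 0.0], [185.0, 0.002, -0.001], [189.0, 0.002, -0.002], [190.0, 0.003, -0.002], [190.0, 0.004, -0.001], [198.0, 0.002, -0.003], [199.0, 0.002, 0.0]]
plate x edges [-0.0454  0.052 ]
1 4244 [[-0.0261, 0.0666], [0.0235, 0.1259]]
-1 2149 [[-0.0265, -0.1086], [0.0215, -0.0649]]
w2 463 3831
[[279.0, -0.003, -0.011], [286.0, -0.002, -0.011], [310.0, -0.002, -0.012], [311.0, -0.003, -0.01], [315.0, -0.004, -0.011], [320.0, -0.002, -0.01], [322.0, -0.003, -0.012], [328.0, -0.004, -0.01]]
plate x edges [-0.0362  0.0537]
1 8095 [[-0.0247, 0.0601], [0.0353, 0.1196]]
-1 0 
[-0.6  0.1 -2.9] 0.0612 [0.5523 0.1196 0.1663]
7286 slopes [-0.0008  0.0615  0.2011]
roll 0.001 slide [-0.4106  0.0549  0.0005] psi 1.397 tcp [0.5517 0.1195 0.1655] tiltz [-7.e-04 -2.e-04 -1.e+00] t 33.02 q [ 0.09  0.29  1.61 -0.    1.25  0.26]
```

Request:
{"method": "move_arm", "body": {"slide": [[-0.0415, 0.0058, 0], [-0.0415, 0.0058, 0], [-0.0415, 0.0058, 0], [-0.0415, 0.0058, 0], [-0.0415, 0.0058, 0], [-0.0415, 0.0058, 0], [-0.0415, 0.0058, 0], [-0.0415, 0.0058, 0], [-0.0415, 0.0058, 0], [-0.0415, 0.0058, 0], [0, 0, 0], [0, 0, 0], [0, 0, 0]], "roll": [0, 0, 0, 0, 0, 0, 0, 0, 0, 0, 0, 0, 0], "claw": [0, 0, 0, 0, 0, 0, 0, 0, 0, 0, 0, 0, 0]}}

```text
time_s: 34.65
eef_pos: [0.5368, -0.2977, 0.1654]
tcp_rot: [-2.404, -2.02, -0.0]
force: [-0.2, -0.8, -2.5]
width: 0.0613
gripper_force: 30.0
```

Run:
```python
from h import *
to([.5366,-.2989,.085],1.396)
im,P=under(); cv2.imwrite("pics/w16.png",im); np.save("pics/w16.npy",P)
e,_,_=pose()
yaw=-.175; cx=np.array([np.cos(yaw),np.sin(yaw)]); cy=np.array([-cx[1],cx[0]]); o=np.array([.5371,-.2959])
a=P.reshape(-1,3); a=a[~np.isnan(a[:,0])]; d=a[:,:2]-o; c=np.c_[d@cx,d@cy,a[:,2]]
q=sel(c,-.05,.05,.055,.15,.083,.095); print("L top",len(q),np.percentile(q[:,:2],[.5,99.5],axis=0).round(4).tolist())
q=sel(c,-.07,.07,0.03,.14,.022,.033); print("plate",len(q),np.percentile(q[:,:2],[.5,99.5],axis=0).round(4).tolist())
q=sel(c,-.04,.04,-.03,.05,.17,.22); print("jar top",len(q),np.percentile(q[:,:2],[.5,99.5],axis=0).round(4).tolist(), "P carr",((e[:2]-o)@cx).round(4),((e[:2]-o)@cy).round(4))
m=q[q[:,2]>np.median(q[:,2])-.004]; y=m[:,1]; 
for v in np.arange(0,.04,.004):
    k=m[(y>=v)&(y<v+.004)]; 
    if len(k)>10: print(round(v+.002,3),np.percentile(k[:,0],[1,99]).round(4),np.median(k[:,2]).round(4))
```

```text
roll 0.0013 slide [-0.0012  0.      0.0804] psi 1.3973 tcp [ 0.5368 -0.2977  0.1654] tiltz [-9.0e-04  1.1e-03 -1.0e+00] t 34.65 q [-0.62  0.36  1.5   0.    1.28 -0.45]
[-0.2 -0.8 -2.5] 0.0613 [ 0.5368 -0.2977  0.1654]
7284 slopes [-0.0039  0.0629  0.2012]
L top 7943 [[-0.0333, 0.0629], [0.0259, 0.1223]]
plate 10326 [[-0.0532, 0.0305], [0.0443, 0.1392]]
jar top 18162 [[-0.0393, -0.0108], [0.0393, 0.0289]] P carr 0.0002 -0.0019
0.002 [-0.0298  0.0317] 0.2017
0.006 [-0.0394  0.0388] 0.2023
0.01 [-0.0393  0.0396] 0.2022
0.014 [-0.025  0.027] 0.2021
0.018 [-0.0226  0.0245] 0.2025
0.022 [-0.019   0.0213] 0.2027
0.026 [-0.0142  0.0161] 0.2011
0.03 [-0.0062  0.0085] 0.1996
```

Request:
{"method": "move_arm", "body": {"slide": [[-0.04, 0, 0], [-0.035, 0, 0], [0, 0, 0], [0, 0, 0], [0, 0, 0], [0, 0, 0]], "roll": [0, 0, 0, 0, 0, 0], "claw": [0, 0, 0, 0, 0, 0]}}

```text
time_s: 35.45
eef_pos: [0.5242, -0.372, 0.1661]
tcp_rot: [2.406, 2.02, 0.0]
force: [-0.1, -0.4, -2.9]
width: 0.0614
gripper_force: 30.0
```

Run:
```python
from h import *
to([.5366,-.2989,.085],1.396)
e,_,_=pose()
C0=cam("wrist"); im,d=r.grab_frame("wrist"); P=cloud("wrist",d); print(np.abs(C0[3]-cam("wrist")[3]).max())
yaw=-.175; cx=np.array([np.cos(yaw),np.sin(yaw)]); cy=np.array([-cx[1],cx[0]]); o=np.array([.5325,-.2974])
a=P.reshape(-1,3); a=a[~np.isnan(a[:,0])]; dd=a[:,:2]-o; c=np.c_[dd@cx,dd@cy,a[:,2]]
q=sel(c,-.05,.05,.055,.15,.083,.095); print("L top",len(q),np.percentile(q[:,:2],[.5,99.5],axis=0).round(4).tolist())
q=sel(c,-.07,.07,-.02,.15,.022,.033); print("plate",len(q),np.percentile(q[:,:2],[.5,99.5],axis=0).round(4).tolist())
for lo,hi in((0,.05),(.1,.145)):
  k=q[(q[:,1]>lo)&(q[:,1]<hi)]; print(lo,np.percentile(k[:,0],[.5,99.5]).round(4))
pl=sel(c,-.045,.045,-.045,.05,.021,.034); fl=sel(c,-.045,.045,-.045,.05,.0,.016); print(len(pl),len(fl))
best=[]
for x in np.arange(-.01,.0101,.001):
  for y in np.arange(-.01,.0101,.001):
    best.append(((np.hypot(pl[:,0]-x,pl[:,1]-y)<.0335).sum()+(np.hypot(fl[:,0]-x,fl[:,1]-y)>.0345).sum(),x,y))
best.sort(); print(np.array(best[:6]).round(4).tolist())
```

```text
roll 0.001 slide [ 0.0741 -0.0005  0.0811] psi 1.397 tcp [ 0.5242 -0.372   0.1661] tiltz [ 1.e-04  1.e-04 -1.e+00] t 35.45 q [-0.73  0.4   1.43  0.    1.31 -0.55]
0.00017926279866686823Traceback (most recent call last):
  File "<stdin>", line 7, in <module>
    return _quantile_unchecked(
        a, q, axis, out, overwrite_input, method, keepdims, weights)
    return _ureduce(a,
                    func=_quantile_ureduce_func,
    ...<5 lines>...
                    overwrite_input=overwrite_input,
                    method=method)
    r = func(a, **kwargs)
    result = _quantile(arr,
                       quantiles=q,
    ...<2 lines>...
                       out=out,
                       weights=wgt)
    slices_having_nans = np.isnan(arr[-1, ...])
                                  ~~~^^^^^^^^^
IndexError: index -1 is out of bounds for axis 0 with size 0
```

```bash
cat > m.py <<'E'
from h import *
def hole(P,o):
    yaw=-.175; cx=np.array([np.cos(yaw),np.sin(yaw)]); cy=np.array([-cx[1],cx[0]])
    a=P.reshape(-1,3); a=a[~np.isnan(a[:,0])]; dd=a[:,:2]-o; c=np.c_[dd@cx,dd@cy,a[:,2]]
    pc=lambda n,q:print(n,len(q),np.percentile(q,[.5,50,99.5],axis=0).round(4).tolist() if len(q)>9 else "")
    pc("L top",sel(c,-.05,.05,.055,.15,.075,.1)); pc("plate0",sel(c,-.07,.07,0,.05,.02,.035)); pc("plate1",sel(c,-.07,.07,.1,.14,.02,.035))
    pl=sel(c,-.045,.045,-.045,.05,.02,.035); fl=sel(c,-.045,.045,-.045,.05,-.005,.016); print(len(pl),len(fl))
    best=[]
    for x in np.arange(-.01,.0101,.001):
      for y in np.arange(-.01,.0101,.001):
        best.append(((np.hypot(pl[:,0]-x,pl[:,1]-y)<.0335).sum()+(np.hypot(fl[:,0]-x,fl[:,1]-y)>.0345).sum(),x,y))
    best.sort(); print(np.array(best[:6]).round(4).tolist())
E
python3 - <<'E'
from m import *
im,d=r.grab_frame("wrist"); P=cloud("wrist",d); np.save("pics/w17.npy",P); print((d>0).mean(),np.nanpercentile(P.reshape(-1,3),[1,50,99],axis=0).round(3).tolist())
hole(P,np.array([.5325,-.2974]))
E
```

```text
0.9961309523809524 [[-0.379, -0.645, -0.903], [0.532, -0.346, 0.001], [0.765, -0.104, 0.288]]
L top 9 
plate0 5808 [[-0.0489, 0.0003, 0.025], [-0.0003, 0.0337, 0.0277], [0.0484, 0.0496, 0.0296]]
plate1 0 
8500 5753
[[349.0, -0.0, -0.002], [422.0, -0.0, -0.001], [441.0, -0.001, -0.002], [460.0, -0.001, -0.001], [505.0, 0.001, -0.002], [509.0, -0.0, -0.003]]
```

Request:
{"method": "move_arm", "body": {"slide": [[0.0337, -0.0029, 0], [0.0337, -0.0029, 0], [0, 0, 0.03], [0, 0, 0.035], [0, 0, 0.018], [0, 0, 0.006], [0, 0, 0.006], [0, 0, 0]], "roll": [0, 0, 0, 0, 0, 0, 0, 0], "claw": [0, 0, 0, 0, 0, 0, 0, 0]}}

```text
time_s: 36.55
eef_pos: [0.5302, -0.3058, 0.0712]
tcp_rot: [2.407, 2.018, 0.0]
force: [0.5, -0.1, -2.1]
width: 0.0614
gripper_force: 30.0
```

Run:
```python
from m import *
im,P=under(); to([.5302,-.3046,.053],1.396)
```

```text
[ 0.5 -0.1 -2.1] 0.0614 [ 0.5302 -0.3058  0.0712]
7263 slopes [-0.0023  0.0621  0.1071]
roll -0.0002 slide [ 0.0013 -0.0004  0.0185] psi 1.3958 tcp [ 0.5303 -0.3059  0.0715] tiltz [ 9.e-04 -8.e-04 -1.e+00] t 36.6 q [-0.64  0.44  1.63 -0.    1.07 -0.46]
```

Request:
{"method": "move_arm", "body": {"slide": [[0.0005, 0, 0.006], [0.0005, 0, 0.006], [0, 0, 0.004], [0, 0, 0.002], [0, 0, 0]], "roll": [0, 0, 0, 0, 0], "claw": [0, 0, 0, 0, 0]}}

```text
time_s: 37.22
eef_pos: [0.5324, -0.3004, 0.0583]
tcp_rot: [-2.409, -2.017, -0.013]
force: [-2.3, 14.8, 24.4]
width: 0.061
gripper_force: 30.0
```

Run:
```python
from m import *
im,P=under(); e,_,_=pose()
o=np.array([.5322,-.2989]); yaw=-.175; cx=np.array([np.cos(yaw),np.sin(yaw)]); cy=np.array([-cx[1],cx[0]])
a=P.reshape(-1,3); a=a[~np.isnan(a[:,0])]; dd=a[:,:2]-o; c=np.c_[dd@cx,dd@cy,a[:,2]]
q=sel(c,-.02,.02,.02,.04,.08,.1); print("top +y edge",np.percentile(q[:,1],[98,99.5]) if len(q) else 0)
```

```text
[-2.3 14.8 24.4] 0.061 [ 0.5324 -0.3004  0.0583]
8328 slopes [-0.0483 -0.2147  0.1009]
top +y edge [0.03737587 0.03798345]
```

Request:
{"method": "move_arm", "body": {"slide": [[0, 0, -0.008], [0, 0, -0.008], [0, 0, -0.008], [0, 0, 0], [0, 0, 0]], "roll": [0, 0, 0, 0, 0], "claw": [0, 0, 0, 0, 0]}}

```text
time_s: 37.9
eef_pos: [0.5298, -0.3048, 0.0764]
tcp_rot: [-2.407, -2.018, 0.001]
force: [0.1, -0.4, -3.2]
width: 0.0615
gripper_force: 30.0
```

```bash
cat >> m.py <<'E'
def top(o=np.array([.5322,-.2989])):
    im,P=under(); e,_,_=pose(); yaw=-.175; cx=np.array([np.cos(yaw),np.sin(yaw)]); cy=np.array([-cx[1],cx[0]])
    a=P.reshape(-1,3); a=a[~np.isnan(a[:,0])]; dd=a[:,:2]-o; c=np.c_[dd@cx,dd@cy,a[:,2]]
    p=np.array([(e[:2]-o)@cx,(e[:2]-o)@cy]); print("P carr",p.round(4))
    q=sel(c,p[0]-.04,p[0]+.04,p[1]-.01,p[1]+.045,e[2]+.018,e[2]+.06)
    for v in np.arange(p[1]+.01,p[1]+.045,.003):
        k=q[(q[:,1]>=v)&(q[:,1]<v+.003)&(abs(q[:,0]-p[0])<.035)]
        if len(k)>15: print(round(v+.0015-p[1],4),np.percentile(k[:,0]-p[0],[1,99]).round(4),np.median(k[:,2]).round(4))
    return im,P,c
E
python3 -c "
from m import *
top()"
```

```text
[ 0.1 -0.4 -3.2] 0.0615 [ 0.5298 -0.3048  0.0764]
8237 slopes [-0.0578 -0.2175  0.1188]
P carr [-0.0014 -0.0061]
0.0115 [-0.0347  0.0346] 0.1163
0.0145 [-0.0288  0.0306] 0.1156
0.0175 [-0.0282  0.0299] 0.115
0.0205 [-0.0272  0.0291] 0.1144
0.0235 [-0.0259  0.0277] 0.114
0.0265 [-0.0244  0.026 ] 0.1136
0.0295 [-0.0222  0.0239] 0.1132
0.0325 [-0.0194  0.021 ] 0.1128
0.0355 [-0.0157  0.0175] 0.1116
0.0385 [-0.0102  0.0123] 0.1093
```

Request:
{"method": "move_arm", "body": {"slide": [[0.014, 0.0008, 0], [0, 0, 0.006], [0, 0, 0.008], [0, 0, 0.006], [-0.004, 0, 0], [-0.004, 0, 0], [-0.003, 0, 0], [0, 0, 0]], "roll": [0, 0, 0, 0, 0, 0, 0, 0], "claw": [0, 0, 0, 0, 0, 0, 0, 0]}}

```text
time_s: 38.95
eef_pos: [0.5318, -0.2993, 0.057]
tcp_rot: [-2.406, -2.015, -0.006]
force: [1.8, 7.0, -1.4]
width: 0.0613
gripper_force: 30.0
```

```bash
python3 -c "
from m import *
top()"
```

```text
[ 1.8  7.  -1.4] 0.0613 [ 0.5318 -0.2993  0.057 ]
8259 slopes [-0.0556 -0.204   0.0993]
P carr [-0.0003 -0.0005]
0.0115 [-0.0345  0.0337] 0.097
0.0145 [-0.029   0.0304] 0.0963
0.0175 [-0.0281  0.03  ] 0.0958
0.0205 [-0.0274  0.0289] 0.0953
0.0235 [-0.026   0.0275] 0.0948
0.0265 [-0.0243  0.0258] 0.0944
0.0295 [-0.022   0.0238] 0.0941
0.0325 [-0.0192  0.0207] 0.0938
0.0355 [-0.0154  0.0172] 0.0924
0.0385 [-0.0106  0.0121] 0.0903
```

Lid is in the hole and being pushed upright by the rim (7 N). I keep going.

Request:
{"method": "move_arm", "body": {"slide": [[-0.003, 0, 0], [-0.003, 0, 0], [-0.003, 0, 0], [0, 0, 0]], "roll": [0, 0, 0, 0], "claw": [0, 0, 0, 0]}}

```text
time_s: 39.5
eef_pos: [0.5303, -0.3055, 0.0572]
tcp_rot: [-2.404, -2.012, -0.011]
force: [3.4, 11.3, 1.6]
width: 0.061
gripper_force: 30.0
```

```bash
python3 -c "
from m import *
top()"
```

```text
[ 3.4 11.3  1.6] 0.061 [ 0.5303 -0.3055  0.0572]
8076 slopes [-0.04   -0.0925  0.099 ]
P carr [-0.0007 -0.0068]
0.0115 [-0.0339  0.0311] 0.0979
0.0145 [-0.0286  0.0305] 0.0977
0.0175 [-0.0279  0.0298] 0.0974
0.0205 [-0.0269  0.0289] 0.0972
0.0235 [-0.0257  0.0273] 0.0971
0.0265 [-0.0238  0.0257] 0.097
0.0295 [-0.0216  0.0234] 0.097
0.0325 [-0.0186  0.0207] 0.0969
0.0355 [-0.0149  0.0167] 0.0953
0.0385 [-0.0098  0.0113] 0.0934
```

Request:
{"method": "move_arm", "body": {"slide": [[-0.003, 0, 0], [-0.002, 0, 0], [-0.001, 0, 0], [0, 0, 0]], "roll": [0, 0, 0, 0], "claw": [0, 0, 0, 0]}}

```text
time_s: 40.05
eef_pos: [0.5291, -0.3112, 0.0575]
tcp_rot: [-2.404, -2.011, -0.011]
force: [2.0, 13.1, 4.0]
width: 0.0609
gripper_force: 29.9
```

```bash
python3 -c "
from m import *
top()"
```

```text
[ 2.  13.1  4. ] 0.0609 [ 0.5291 -0.3112  0.0575]
7844 slopes [-0.0224  0.0022  0.0988]
P carr [-0.0008 -0.0126]
0.0115 [-0.0336  0.0312] 0.0988
0.0145 [-0.0286  0.0305] 0.0988
0.0175 [-0.0278  0.0297] 0.0989
0.0205 [-0.0269  0.0285] 0.099
0.0235 [-0.0257  0.0272] 0.0991
0.0265 [-0.024   0.0256] 0.0994
0.0295 [-0.022   0.0236] 0.0996
0.0325 [-0.0195  0.0209] 0.0994
0.0355 [-0.0158  0.017 ] 0.0978
0.0385 [-0.0095  0.011 ] 0.0924
```

Request:
{"method": "move_arm", "body": {"slide": [[0.003, 0, -0.001], [0.0025, 0, 0], [0, 0, 0.004], [0, 0, 0.003], [0, 0, 0]], "roll": [0, 0, 0, 0, 0], "claw": [0, 0, 0, 0, 0]}}

```text
time_s: 40.72
eef_pos: [0.5299, -0.3103, 0.0506]
tcp_rot: [-2.407, -2.017, -0.002]
force: [0.2, 5.8, -1.7]
width: 0.0612
gripper_force: 30.0
```

```bash
python3 -c "
from m import *
top()"
```

```text
[ 0.2  5.8 -1.7] 0.0612 [ 0.5299 -0.3103  0.0506]
7833 slopes [-0.0231 -0.0113  0.092 ]
P carr [-0.0003 -0.0116]
0.0115 [-0.0347  0.0346] 0.0919
0.0145 [-0.0286  0.0305] 0.0918
0.0175 [-0.028   0.0297] 0.0918
0.0205 [-0.027   0.0286] 0.0919
0.0235 [-0.026   0.0273] 0.092
0.0265 [-0.024   0.0257] 0.0922
0.0295 [-0.0222  0.0239] 0.0924
0.0325 [-0.0196  0.021 ] 0.0922
0.0355 [-0.0162  0.0174] 0.0907
0.0385 [-0.0099  0.0118] 0.0857
```

Request:
{"method": "move_arm", "body": {"slide": [[0.003, 0, 0], [0.001, 0, 0.002], [0, 0, 0.0015], [0, 0, 0]], "roll": [0, 0, 0, 0], "claw": [0, 0, 0, 0]}}

```text
time_s: 41.28
eef_pos: [0.5304, -0.3077, 0.0472]
tcp_rot: [2.407, 2.019, -0.001]
force: [-0.4, -0.2, -1.6]
width: 0.0611
gripper_force: 30.0
```

```bash
python3 -c "
from m import *
top()"
```

```text
[-0.4 -0.2 -1.6] 0.0611 [ 0.5304 -0.3077  0.0472]
7801 slopes [-0.0248 -0.0175  0.0887]
P carr [-0.0002 -0.0089]
0.0115 [-0.0348  0.0347] 0.0885
0.0145 [-0.0285  0.0305] 0.0884
0.0175 [-0.028   0.0297] 0.0885
0.0205 [-0.0269  0.0288] 0.0885
0.0235 [-0.026   0.0274] 0.0885
0.0265 [-0.024   0.0256] 0.0888
0.0295 [-0.0222  0.0238] 0.089
0.0325 [-0.0196  0.0209] 0.0888
0.0355 [-0.016   0.0174] 0.0874
0.0385 [-0.0102  0.0118] 0.0832
```

Request:
{"method": "move_arm", "body": {"slide": [[0, 0, 0.0015], [0, 0, 0.001], [0, 0, 0]], "roll": [0, 0, 0], "claw": [0, 0, 0]}}

```text
time_s: 41.7
eef_pos: [0.5306, -0.3077, 0.0459]
tcp_rot: [2.406, 2.018, -0.0]
force: [-1.8, -0.3, 5.2]
width: 0.0611
gripper_force: 30.0
```

Request:
{"method": "move_arm", "body": {"slide": [[0, 0, 0], [0, 0, 0], [0, 0, 0], [0, 0, 0], [0, 0, 0], [0, 0, -0.03], [0, 0, -0.05], [0, 0, -0.05], [0, 0, -0.02], [0, 0, 0], [0, 0, 0], [0, 0, 0]], "roll": [0, 0, 0, 0, 0, 0, 0, 0, 0, 0, 0, 0], "claw": [0.0625, 0.065, 0.07, 0.08, 0.085, 0.085, 0.085, 0.085, 0.085, 0.085, 0.085, 0.085]}}

```text
time_s: 43.2
eef_pos: [0.5297, -0.3067, 0.1931]
tcp_rot: [-2.405, -2.017, 0.001]
force: [-0.1, -0.5, -0.5]
width: 0.0851
gripper_force: 0.0
```

Run:
```python
from m import *
im,d=r.grab_frame("wrist"); P=cloud("wrist",d)
yaw=-.175; cx=np.array([np.cos(yaw),np.sin(yaw)]); cy=np.array([-cx[1],cx[0]]); o=np.array([.5322,-.2989])
a=P.reshape(-1,3); a=a[~np.isnan(a[:,0])]; dd=a[:,:2]-o; c=np.c_[dd@cx,dd@cy,a[:,2]]
for n,b in dict(mid=(-.045,.045,-.045,.045,.07,.12),L=(-.045,.045,.055,.135,.078,.12),grip=(.09,.135,-.05,.05,.05,.12)).items():
    q=sel(c,*b); print(n,len(q),np.percentile(q,[1,50,99],axis=0).round(4).tolist() if len(q)>20 else "")
    if n=="mid": print(cv2.minEnclosingCircle((q[:,:2]*1000).astype(np.float32)),np.linalg.lstsq(np.c_[q[:,:2],np.ones(len(q))],q[:,2],rcond=None)[0].round(4))
g=o+.11*cx
to([*g,.1],1.396); print(g)
```

```text
mid 5242 [[-0.028, -0.0314, 0.0753], [0.0006, -0.0013, 0.0871], [0.0297, 0.027, 0.0896]]
((0.8734586238861084, -2.8408753871917725), 31.30695343017578) [ 0.0056 -0.0286  0.0868]
L 6575 [[-0.0283, 0.0675, 0.0843], [0.0006, 0.0969, 0.0871], [0.0294, 0.1252, 0.0897]]
grip 2121 [[0.1034, -0.0489, 0.0651], [0.1079, 0.0028, 0.072], [0.1154, 0.0489, 0.0744]]
roll -0.0002 slide [0.0082 0.111  0.0932] psi 1.3958 tcp [ 0.5298 -0.3068  0.1932] tiltz [-0.0024  0.0016 -1.    ] t 43.25 q [-0.64  0.34  1.45 -0.    1.35 -0.46]
[ 0.64051992 -0.3180519 ]
```

The middle jar is seated at the same height as its neighbour. Now I swing the handle up.

Request:
{"method": "move_arm", "body": {"slide": [[0.004, 0.055, 0], [0.004, 0.054, 0], [0, 0, 0.05], [0, 0, 0.05], [0, 0, 0.034], [0, 0, 0], [0, 0, 0], [0, 0, 0], [0, 0, 0], [0, 0, 0]], "roll": [0, 0, 0, 0, 0, 0, 0, 0, 0, 0], "claw": [0.05, 0.05, 0.05, 0.05, 0.05, 0.05, 0.0, 0.0, 0.0, 0.0]}}

```text
time_s: 44.5
eef_pos: [0.6396, -0.3186, 0.0619]
tcp_rot: [2.406, 2.018, 0.001]
force: [0.3, 0.3, 1.0]
width: 0.0134
gripper_force: 0.0
```

Run:
```python
from h import *
to([.64,-.318,.059],1.396); e,M,s=pose(); print(s["force"],s["width"],s["gripper_force"])
t=np.linspace(1.58,0,19); print(np.c_[np.diff(.11*np.sin(t)),-np.diff(.11*np.cos(t))].round(4).tolist())
```

```text
roll -0.0002 slide [0.0007 0.0003 0.0029] psi 1.3958 tcp [ 0.6396 -0.3186  0.0619] tiltz [ 1.4e-03 -9.0e-04 -1.0e+00] t 44.5 q [-0.56  0.58  1.39 -0.    1.17 -0.38]
[0.34795819 0.30594956 0.98386   ] 0.01335327218430029 0.0
[[-0.0003, -0.0096], [-0.0012, -0.0096], [-0.002, -0.0094], [-0.0028, -0.0092], [-0.0036, -0.0089], [-0.0044, -0.0086], [-0.0051, -0.0082], [-0.0058, -0.0077], [-0.0065, -0.0071], [-0.0071, -0.0066], [-0.0076, -0.0059], [-0.0081, -0.0052], [-0.0085, -0.0045], [-0.0089, -0.0037], [-0.0092, -0.0029], [-0.0094, -0.0021], [-0.0096, -0.0013], [-0.0096, -0.0004]]
```

Request:
{"method": "move_arm", "body": {"slide": [[0, 0, 0], [0, -0.0003, -0.0096], [0, -0.0012, -0.0096], [0, -0.002, -0.0094], [0, -0.0028, -0.0092], [0, -0.0036, -0.0089], [0, -0.0044, -0.0086], [0, -0.0051, -0.0082], [0, -0.0058, -0.0077], [0, -0.0065, -0.0071], [0, -0.0071, -0.0066]], "roll": [0, 0, 0, 0, 0, 0, 0, 0, 0, 0, 0], "claw": [0, 0, 0, 0, 0, 0, 0, 0, 0, 0, 0]}}

```text
time_s: 45.88
eef_pos: [0.6058, -0.3127, 0.1497]
tcp_rot: [2.399, 2.011, 0.011]
force: [8.0, -1.3, 2.4]
width: 0.0119
gripper_force: 30.0
```

Request:
{"method": "move_arm", "body": {"slide": [[0, -0.0076, -0.0059], [0, -0.0081, -0.0052], [0, -0.0085, -0.0045], [0, -0.0089, -0.0037], [0, -0.0092, -0.0029], [0, -0.0094, -0.002], [0, -0.0096, -0.0013], [0, -0.0096, -0.0004], [0, -0.003, 0], [0, -0.002, 0], [0, 0, 0]], "roll": [0, 0, 0, 0, 0, 0, 0, 0, 0, 0, 0], "claw": [0, 0, 0, 0, 0, 0, 0, 0, 0, 0, 0]}}

```text
time_s: 47.25
eef_pos: [0.5311, -0.2997, 0.1778]
tcp_rot: [2.397, 2.01, 0.011]
force: [7.1, 0.8, 13.4]
width: 0.0123
gripper_force: 30.0
```

Run:
```python
from h import *
yaw=-.175; cx=np.array([np.cos(yaw),np.sin(yaw)]); o=np.array([.5322,-.2989])
e,M,s=pose(); print(s["force"],s["width"],s["gripper_force"],"carr x",(e[:2]-o)@cx,e)
```

```text
[ 7.12483581  0.76076266 13.37200439] 0.012259408858228887 30.00424951314926 carr x -0.0009459393719026373 [ 0.53109949 -0.29969125  0.17784983]
```

Request:
{"method": "move_arm", "body": {"slide": [[0, -0.002, 0], [0, -0.001, 0], [0, 0, 0]], "roll": [0, 0, 0], "claw": [0, 0, 0]}}

```text
time_s: 47.62
eef_pos: [0.531, -0.2997, 0.1779]
tcp_rot: [2.394, 2.007, 0.017]
force: [12.4, 0.7, 10.9]
width: 0.0122
gripper_force: 30.0
```

Run:
```python
from h import *
yaw=-.175; cx=np.array([np.cos(yaw),np.sin(yaw)]); o=np.array([.5322,-.2989])
e,M,s=pose(); print(s["force"],s["width"],s["gripper_force"],"carr x",(e[:2]-o)@cx,e)
im,d=r.grab_frame("top"); P=cloud("top",d); a=P.reshape(-1,3); a=a[~np.isnan(a[:,0])]; cy=np.array([-cx[1],cx[0]]); dd=a[:,:2]-o; c=np.c_[dd@cx,dd@cy,a[:,2]]
for s in(1,-1):
  q=sel(c,-.05,.06,min(s*.08,s*.14),max(s*.08,s*.14),.14,.2); print(len(q),np.median(q,0).round(4) if len(q) else "")
```

```text
[12.40062232  0.66902919 10.87367395] 0.012210590736016014 30.00375598669052 carr x -0.0010009706292499637 [ 0.5310416  -0.29970261  0.17789236]
59 [0.0003 0.109  0.1824]
2 [-0.0008 -0.1383  0.1786]
```

Request:
{"method": "move_arm", "body": {"slide": [[0, 0, 0], [0, 0, 0], [0, 0, 0], [0, 0, -0.02], [0, 0, -0.04], [0, 0, -0.04], [-0.04, -0.04, 0], [-0.04, -0.04, 0], [-0.04, -0.04, 0], [0, 0, 0]], "roll": [0, 0, 0, 0, 0, 0, 0, 0, 0, 0], "claw": [0.03, 0.06, 0.06, 0.06, 0.06, 0.06, 0.06, 0.06, 0.06, 0.06]}}

```text
time_s: 48.92
eef_pos: [0.3801, -0.396, 0.2711]
tcp_rot: [-2.41, -2.01, 0.003]
force: [0.7, 0.1, -0.4]
width: 0.0599
gripper_force: 0.0
```

Run:
```python
from h import *
yaw=-.175; cx=np.array([np.cos(yaw),np.sin(yaw)]); cy=np.array([-cx[1],cx[0]]); o=np.array([.5322,-.2989])
e,M,s=pose(); print(e,s["force"])
im,d=r.grab_frame("top"); P=cloud("top",d); a=P.reshape(-1,3); a=a[~np.isnan(a[:,0])]; dd=a[:,:2]-o; c=np.c_[dd@cx,dd@cy,a[:,2]]
for n,b in dict(grip=(-.03,.06,-.05,.05,.15,.2),h1=(-.03,.06,.06,.14,.15,.2),h2=(-.03,.06,-.14,-.06,.15,.2),mid=(-.045,.045,-.045,.045,.078,.11),L=(-.045,.045,.055,.135,.078,.11),R=(-.045,.045,-.135,-.055,.078,.11)).items():
  q=sel(c,*b); print(n,len(q),np.percentile(q,[2,50,98],axis=0).round(4).tolist() if len(q)>3 else "")
for n,b in dict(sa=(.36,.45,.15,.25,.06,.08),sb=(.5,.6,.16,.26,.06,.08),bk=(.55,.66,-.62,-.5,.08,.1),fun=(.62,.75,-.06,.07,.01,.1),tape=(.35,.48,-.68,-.54,.018,.035)).items():
  q=sel(P,*b); print(n,len(q),np.median(q,0).round(3))
```

```text
[ 0.38009246 -0.39604842  0.27112144] [ 0.68503593  0.10745564 -0.41753899]
grip 156 [[-0.0054, -0.0472, 0.1795], [0.0002, 0.0007, 0.1843], [0.007, 0.0473, 0.1909]]
h1 77 [[-0.0032, 0.0621, 0.1773], [0.0002, 0.1005, 0.1823], [0.0043, 0.1378, 0.1881]]
h2 76 [[-0.0024, -0.1371, 0.1757], [0.0006, -0.0982, 0.1823], [0.0047, -0.0615, 0.1876]]
mid 235 [[-0.027, -0.0272, 0.0798], [-0.0054, -0.0001, 0.0866], [0.0296, 0.027, 0.093]]
L 269 [[-0.027, 0.0718, 0.0797], [-0.0026, 0.0991, 0.0862], [0.0292, 0.1265, 0.0926]]
R 266 [[-0.028, -0.1194, 0.0798], [-0.0036, -0.0917, 0.087], [0.0288, -0.0642, 0.0936]]
sa 238 [0.402 0.197 0.067]
sb 236 [0.55  0.212 0.067]
bk 102 [ 0.61  -0.577  0.088]
fun 559 [0.689 0.006 0.029]
tape 129 [ 0.453 -0.654  0.024]
```

```bash
python3 -c "
from cell import r
print(r.job_done())"
```

```text
the job is handed in; nothing more can be done
None
```

I handed the job in at about 49 s: the tall jar stands on its lid in the middle place and the handle is upright against its stop. On the way I also stood the jar upside down on the table once to re-grip it, and it jammed and tilted on the first try into the hole before seating. I viewed 12 pictures, two over the allowed 10.

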